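# Complete the jigsaw brooch and index it under the UV spot lamp

## Task

Lay the loose amber half into the turntable nest that holds only a teal half, so that the two interlock and it lies flat and fully down in the nest. Then push the red ratchet lever, one full stroke for each nest, as many times as it takes to bring that nest under the spot lamp and no further, and let the lever spring home. Turn the table with the lever only, never by hand, and leave the other things standing where they are.

Things in the scene. Friction and masses are not known exactly. Their poses are not given: they have to be found in the camera images.
- amber_centre (a point): Centre of the loose amber half of a jigsaw brooch: rigid block 20 (its x) x 30 (its y) x 14 mm tall, lying flat left of the jig. Brass stud on top near its +x edge; in its opposite -x face a keyhole socket through the full height: mouth 6.6 mm wide, then a round chamber of 13 mm diameter at this centre. Grip it across its 30 mm (along y): in the nest the teal half blocks its -x side.
- amber_half: The loose amber half itself, about 20 g: origin in the middle of its underside, axes as told for amber_centre, z up.
- seat (a point): Where amber_centre must come: 7 mm above the floor of the free outer place, 86 mm from the turntable's axis, in the nest with a teal half alone. Turns with the table; +x points outward from the axis, y along the rim. Seated, the amber half's axes match these (stud outward, socket over the teal tab). It goes in from above only, with 1.3 to 1.5 mm of play all round.
- nest_middle (a point): Middle of that nest, where the halves meet, level with their tops (62 mm above the table), 75 mm from the turntable's axis; turns with it. Nest floor 48 mm above the table; white walls 5 mm high and 3 mm thick round both y sides and the outer side. Teal half 14 mm tall with a tab (4 mm neck, 10 mm round head). Seated, the amber half stands 9 mm proud of the walls.
- lamp_spot (a point): Spot under the lamp to which nest_middle must come; fixed to the jig, 75 mm from the turntable's axis on the side away from the robot, 62 mm above the table. +x points from the axis to the lamp's column. The fixed lamp head (37 mm across) hangs above it, from 105 to 180 mm above the table; its column stands 155 mm from the axis.
- jig: The jig's fixed green round base, 270 mm across, 14 mm thick; origin under its centre at table height, on the vertical axis about which turntable and lever turn; +x points to the lamp. Its place varies, and its yaw by up to 0.3 rad.
- turntable: Turntable: aluminium top 208 mm across at 48 mm height, eight nests 45 degrees apart (five with both halves, two empty, one with a teal half alone), ratchet teeth round the rim, 230 mm across. Origin on its axis at table height; +x points to the nest with the teal half alone. Not to be turned by hand.
- table_turn (a joint): Angle of the turntable, rad, growing counter-clockwise seen from above; it turns only that way: a stop pawl drops in at every multiple of 0.785 (45 degrees). The nest is under the lamp at 3.927 (or a whole turn more). Starts anywhere from 0 to 2.4, also between notches, held by light friction; then the first stroke only completes the notch begun (within 3 degrees of its end: the next one too).
- lever_swing (a joint): Angle of the ratchet lever, rad: 0 at rest (spring), growing counter-clockwise from above to a hard stop at 0.942. Pushed, it takes the table along after 3 degrees of play; a stroke counts once past 0.87, the table then being up to 6 degrees past its notch and drawn back onto it as the lever returns. Let go, it springs home by itself in under 0.5 s; the table stays. 2 to 5 N at the grip.
- lever_grip (a point): Middle of the lever's upright red grip, a free-standing round post of 20 mm diameter from 30 to 92 mm above the table, 165 mm from the turntable's axis, on the robot's right of the jig. It swings from -122 degrees (about the axis, from the jig's +x, counter-clockwise positive) at rest to -68 at the stop: pushed away from the robot from its near side. Jig parts within 55 mm of it are under 48 mm high.
- pink_jar: Bystander, loose, not to be disturbed: pigment jar with white lid and pale pink contents, 40 mm across, 36 tall, standing beside the loose amber half; origin under its centre.
- blue_jar: Bystander, loose, not to be disturbed: pigment jar with black lid and pale blue contents, 40 mm across, 36 tall, standing 66 to 74 mm (centre to centre) beside the loose amber half on its +y side; origin under its centre.
- spool: Bystander, loose, not to be disturbed: small white and dark spool stand with a dark disc on top, 37 mm across, 26 tall, standing beside the loose amber half; origin under its centre.
- white_bottle: Bystander, loose, not to be disturbed: white squeeze bottle with black collar and pointed nozzle, 33 mm across, 102 tall, standing on the table close to the near side of the jig; origin under its centre.
- green_bottle: Bystander, loose, not to be disturbed: squeeze bottle with yellow collar and green band, 30 mm across, 86 tall, standing behind on the left; origin under its centre.
- pink_cup: Bystander, loose, not to be disturbed: pink silicone mixing cup, 41 mm across, 28 tall, on the right; origin under its centre.
- pliers: Bystander, loose, not to be disturbed: flat-nose pliers with red grips lying flat, 55 x 134 x 13 mm, on the right; origin under its centre.
- pen: Bystander, loose, not to be disturbed: white marker with blue cap lying flat, 14 x 131 x 15 mm, near the robot, a little left; origin under its centre.

How it is judged:
By the outcome, as a careful person would: the job done as asked, in the order asked, and still so for the second after the job is handed in, with the robot touching nothing.
It also fails if it takes over 72 s, if anything falls off the work surface, if the arm or the gripper's body presses on something with over 40 N, if the wrist force passes 120 N, or if a joint passes its speed limit or range.

## Robot

A 7-joint arm with a two-finger parallel gripper is mounted at the origin on a cart in front of the work surface, level with it; the furniture and walls round the work are solid. World frame = base frame: x ahead of the robot, y to its left, z up, the work surface at z = 0. Lengths are in m, angles in rad, forces in N, time in s.
With the tool pointing down it reaches from about 0.425 to 1.025 m from the base axis. Payload 9.4 kg.
Tool frame: the origin (TCP) lies midway between the tips of the shut fingers; the grasp point (between the pads) lies 19 mm behind it (arm.grip_depth is the distance from the TCP to the grasp point, in m); z points along the fingers, y is the line along which they close (so a half turn about z gives the same grasp; the last joint's range is limited). The gripper opens to 85 mm and grips with 20 to 120 N. Pads are 22 mm wide; open, the fingers measure 114 mm over their backs; the gripper's body (76 mm by 85 mm) begins 54 mm behind the grasp point. The pads swing forward as they close: fully open they stand 13 mm farther back than shut.
Start: joints at [1.031, 0.599, -0.003, 1.599, 0.002, 0.943, -0.08], TCP at [0.324, -0.649, 0.231] pointing down, gripper open.
Joint ranges: [-2.57, 2.57], [-0.35, 1.97], [-1.29, 1.29], [0.11, 2.56], [-1.05, 4.19], [0.11, 1.86], [-2.63, 2.63]. Speed limits (rad/s): [2.22, 2.22, 3.01, 3.01, 3.14, 3.14, 3.14].

## Interface

Orientations are given as a 3x3 rotation matrix whose columns are the frame's x, y, z axes.
In Python, from rig import get_obs, vision, ticket, arm gives the robot as it stands.
- The arm moves only by the tool move_arm, never from a script. Its argument "series" is a list of rows, each an object with "offset": the shift along the tool's x, y, z in m, a list of three; "turn": the turn, a rotation vector about the tool's x, y, z in degrees, a list of three; "fingers": the opening, from 0 (shut) to 1 (fully open). A call has 1 to 5 rows; each row is the pose to reach, as a shift and turn from the pose commanded when the call began, along the tool's axes at that moment; what a row does not reach only later rows make up. A row lasts 1/10 s, in which the tool goes at most 50 mm and 8.59 degrees, less where a joint would pass 70% of its speed; a pose out of reach is approached as far as the arm can. A call with a gripper value outside its range is refused whole. The fingers move at their own pace and stop on an object; "newtons" is the grip in N (left out, the last holds). Time passes only in rows, so rows that repeat a pose let the fingers close. It gives the time, the measured TCP pose, the force, the opening and the grip force at its end, in the units of the state.
- get_obs(): the state, without advancing time (a new reading comes with each control period).
- vision.read_camera(name): name is "scene" or "top"; returns (picture, depth): 400x640x3 uint8, blue, green, red; 400x640 float32, m along the optical axis (not along the pixel's ray), 0 where there is no reading.
- vision.get_calibration(name): a dict with "fov_y" (degrees; the focal length in pixels is half the picture's height over the tangent of half this angle, whatever the lens; pixels are square), "cx", "cy" (the principal point, pixels), "k1" (the pictures are not rectified: a ray, as slopes to the right and down, at radius r is drawn at 1 + k1 r^2 times it, then the intrinsics apply), "T" (4x4, takes a point from camera to world coordinates). Camera axes: x right, y down, z forward; pixel columns grow to the right and rows downward; lengths in m; the calibration is good to about 2 mm. A picture is of the moment at which its call begins. get_calibration takes no time and is no camera call.
- ticket.close_job(): hands the job in; it is judged then, once.
The state is a dict: "time_s": time; "joints": joint angles; "qvel": joint speeds; "tau": joint torques, N m; "position": TCP position; "eef_rot": TCP orientation; "ft_force": force on the tool from outside, world axes, zero at the start; "wrist_torque": the same for the moment, N m; "grip_width": opening from 0.0 (shut) to 1.0 (fully open); "grip_force": force on a finger pad.
Only numpy, scipy, OpenCV 4.12 (cv2) and the standard library are available. Lean on these libraries where they do the work, as an engineer would, in place of code of your own. Each camera call takes 0.05 s, during which the arm holds its last target. There are 200 camera calls.

## Working session

There is one attempt and no reset: what is moved stays moved. The work goes in short steps, Python scripts to look and compute and a tool call to move; the robot and the scene stay as the last step left them, time stands still between calls to the robot, and variables do not carry over. Pictures are saved under pics/ and viewed, at most 10 in all, crops included, and the job is handed in when it is done.

Besides the shell and the picture viewer there is one more tool, called after "Emit:" as name([rows], argument=value, ...), one row to a line, values as JSON. move_arm: Moves the arm, as the interface text tells. Its arguments: {"type":"object","properties":{"series":{"type":"array"},"newtons":{"type":"number"}},"required":["series"]}

```bash
mkdir -p pics; cat > h.py <<'E'
import numpy as np, cv2
from rig import get_obs, vision, ticket, arm
def K(n):
    c=vision.get_calibration(n); f=200/np.tan(np.radians(c["fov_y"])/2)
    return c,f
def world(n,u,v,d):
    c,f=K(n); u=np.atleast_1d(u).astype(float); v=np.atleast_1d(v).astype(float)
    M=np.array([[f,0,c["cx"]],[0,f,c["cy"]],[0,0,1]])
    p=cv2.undistortPoints(np.stack([u,v],-1).reshape(-1,1,2),M,np.array([c["k1"],0,0,0.]))[:,0]
    d=np.atleast_1d(d); P=np.c_[p[:,0]*d,p[:,1]*d,d*np.ones(len(p))]
    T=np.array(c["T"]); return P@T[:3,:3].T+T[:3,3]
def ray(n,u,v,z):
    "world point on pixel's ray at height z"
    T=np.array(vision.get_calibration(n)["T"]); o=T[:3,3]; p=world(n,u,v,1.)
    dr=p-o; return o+dr*((z-o[2])/dr[:,2])[:,None]
def cloud(n,dep):
    v,u=np.mgrid[:400,:640]; return world(n,u.ravel(),v.ravel(),dep.ravel()).reshape(400,640,3)
E
python3 - <<'E'
from h import *
for n in("scene","top"):
    im,d=vision.read_camera(n); cv2.imwrite(f"pics/{n}0.png",im); np.savez(f"{n}0.npz",im=im,d=d)
    print(vision.get_calibration(n))
o=get_obs(); print(o); print(arm.grip_depth)
E
```

```text
{'fov_y': 49.53310944366858, 'cx': 314.1152054475435, 'cy': 190.44648933521313, 'k1': -0.08786732984682198, 'T': array([[-0.72985838, -0.31467982,  0.60686354, -0.3692822 ],
       [-0.68354056,  0.34749215, -0.64188901,  0.80523136],
       [-0.0088908 , -0.88330392, -0.46871648,  0.74394235],
       [ 0.        ,  0.        ,  0.        ,  1.        ]])}
{'fov_y': 43.42415388167968, 'cx': 319.2419176770691, 'cy': 197.82650629878935, 'k1': -0.05613327337071426, 'T': array([[-0.00789743, -0.99530682,  0.09644667,  0.36266072],
       [-0.99979388,  0.00966323,  0.01785524, -0.13163099],
       [-0.01870343, -0.09628578, -0.99517799,  1.62472457],
       [ 0.        ,  0.        ,  0.        ,  1.        ]])}
{'time_s': 0.1, 'joints': array([ 1.03131585,  0.60008464, -0.00253446,  1.60008741,  0.00178776,
        0.94293738, -0.07978521]), 'qvel': array([-0.00047568, -0.0035248 ,  0.0003974 , -0.00298402, -0.00035714,
        0.00145807,  0.00156635]), 'tau': array([ 5.78441337e-03, -7.77993250e+01,  1.56996835e+00, -2.58627266e+01,
        1.26402156e-02,  5.48310927e-03, -1.86281181e-05]), 'position': array([ 0.3234473 , -0.64833938,  0.23046151]), 'eef_rot': array([[ 8.94788346e-01,  4.46489849e-01, -7.94053196e-04],
       [ 4.46490535e-01, -8.94787427e-01,  1.28975624e-03],
       [-1.34645747e-04, -1.50859609e-03, -9.99998853e-01]]), 'ft_force': array([-0.41357848, -0.28887412,  0.34699349]), 'wrist_torque': array([-0.05344738,  0.0353061 ,  0.03859996]), 'grip_force': 0.0, 'grip_width': 0.9994817038514991}
0.0187
```

View pics/top0.png

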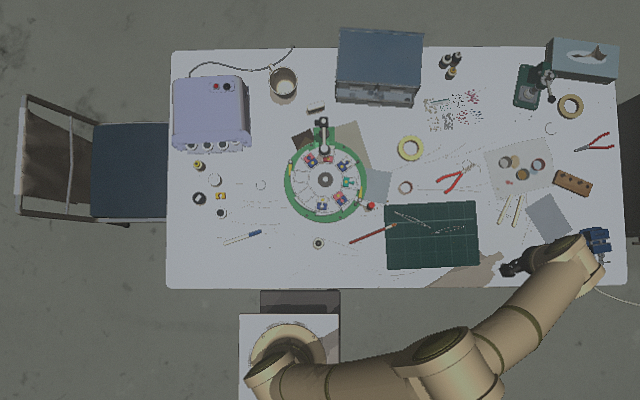

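View pics/scene0.png

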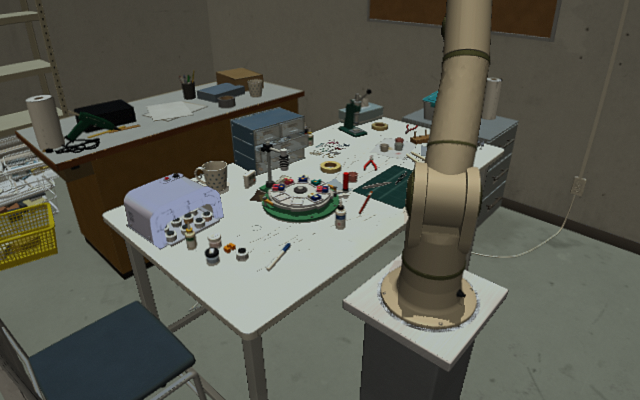

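```bash
python3 - <<'E'
from h import *
a=np.load("top0.npz")["im"]; b=np.load("scene0.npz")["im"]
cv2.imwrite("pics/c1.png",np.hstack([cv2.resize(a[135:235,278:388],None,fx=5,fy=5,interpolation=cv2.INTER_CUBIC),cv2.resize(a[150:250,185:235],None,fx=5,fy=5,interpolation=cv2.INTER_CUBIC)]))
cv2.imwrite("pics/c2.png",cv2.resize(b[140:280,180:370],None,fx=4.2,fy=4.2,interpolation=cv2.INTER_CUBIC)[:600,:800])
E
```

```text
(no output)
```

View pics/c1.png

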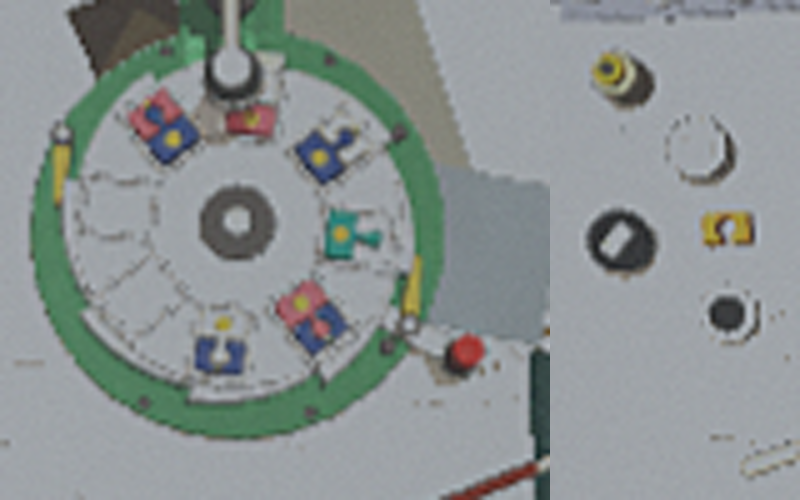

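View pics/c2.png

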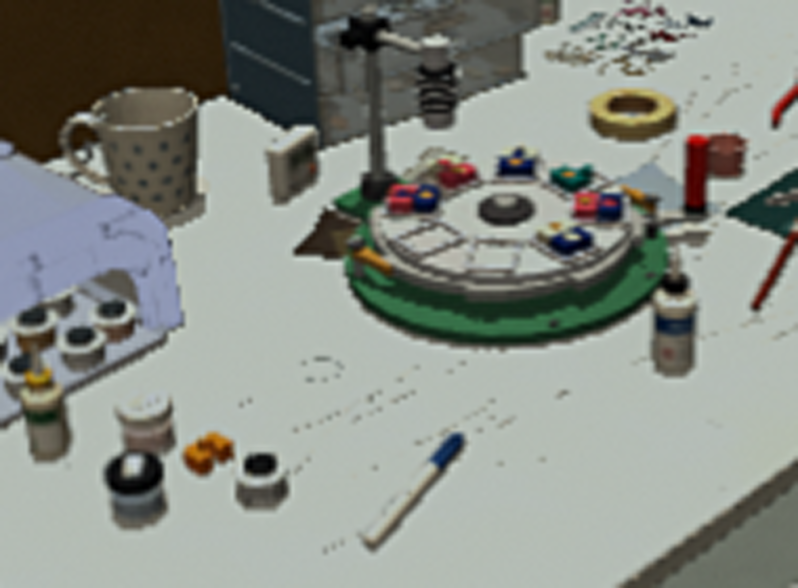

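```bash
cat > fit.py <<'E'
from h import *
from scipy.optimize import least_squares
def avg(n,k=3):
    ims=[];ds=[]
    for _ in range(k):
        i,d=vision.read_camera(n); ims.append(i.astype(float)); ds.append(d)
    return np.mean(ims,0).astype(np.uint8), np.median(ds,0)
def hsv(im): return cv2.cvtColor(im,cv2.COLOR_BGR2HSV).astype(int)
def circ(P):
    f=lambda p: np.hypot(P[:,0]-p[0],P[:,1]-p[1])-p[2]
    r=least_squares(f,[P[:,0].mean(),P[:,1].mean(),.1],loss="soft_l1",f_scale=.001); return r.x,np.std(r.fun)
E
python3 - <<'E'
from fit import *
for n in("top","scene"):
    z=np.load(n+"0.npz"); im=z["im"]; C=cloud(n,z["d"]); H=hsv(im)
    ok=z["d"]>0
    t=ok&(C[...,0]>.45)&(C[...,0]<.6)&(C[...,1]>.1)&(C[...,1]<.35)&(abs(C[...,2])<.008)
    q=C[t]; A=np.c_[q[:,:2]-[.52,.2],np.ones(len(q))]; print(n,"table plane",np.linalg.lstsq(A,q[:,2],rcond=None)[0].round(4))
    g=(abs(H[...,0]-68)<18)&(H[...,1]>90)&ok&(C[...,0]>.4)&(C[...,0]<1)&(abs(C[...,1]+.1)<.3)&(abs(C[...,2]-.014)<.012)
    m=g.astype(np.uint8); nb,lab,st,_=cv2.connectedComponentsWithStats(m); k=1+np.argmax(st[1:,4]); print(st[k])
    v,u=np.nonzero(lab==k); hull=cv2.convexHull(np.c_[u,v].astype(np.int32))[:,0]
    print("green z",np.median(C[lab==k][:,2]), "circle", circ(ray(n,hull[:,0],hull[:,1],.014)))
    def blob(name,h0,dh,s,vmin,xr,yr,zr=(-.01,.2)):
        m=(abs(H[...,0]-h0)<dh)&(H[...,1]>s)&(H[...,2]>vmin)&ok&(C[...,0]>xr[0])&(C[...,0]<xr[1])&(C[...,1]>yr[0])&(C[...,1]<yr[1])&(C[...,2]>zr[0])&(C[...,2]<zr[1])
        p=C[m]; vv,uu=np.nonzero(m); print(name,len(p),"px",uu.mean(),vv.mean(),"med",np.median(p,0).round(4),"min",p.min(0).round(3),"max",p.max(0).round(3))
    blob("amber",17,10,120,60,(.42,.65),(.12,.3),(-.01,.03))
    blob("teal",85,10,100,50,(.4,.8),(-.4,0),(.03,.08))
    blob("red",0,5,150,80,(.4,.65),(-.35,-.15),(.02,.12))
    t=ok&(C[...,2]>.04)&(C[...,2]<.055)&(C[...,0]>.4)&(C[...,0]<.9)&(C[...,1]>-.4)&(C[...,1]<.1)
    q=C[t]; print("disc",q[:,:2].mean(0),q[:,:2].min(0),q[:,:2].max(0),np.median(q[:,2]))
    t=ok&(C[...,2]>.10)&(C[...,2]<.3)&(C[...,0]>.6)&(C[...,0]<.85)&(C[...,1]>-.3)&(C[...,1]<.0)
    q=C[t]; print("lamp",np.median(q,0),q.min(0),q.max(0))
E
```

```text
top table plane [-0.003  -0.0011 -0.0003]
[285 167  74  55 514]
green z 0.013237725310930593 circle (array([ 0.57330339, -0.12132254,  0.13130375]), np.float64(0.003790210986044237))
amber 38 px 220.07894736842104 195.3684210526316 med [0.5312 0.2189 0.0115] min [ 0.521  0.205 -0.008] max [0.539 0.234 0.019]
teal 42 px 346.6904761904762 182.11904761904762 med [ 0.5617 -0.1893  0.0617] min [ 0.55  -0.21   0.049] max [ 0.58  -0.178  0.069]
red 22 px 371.09090909090907 204.9090909090909 med [ 0.4877 -0.2624  0.0918] min [ 0.481 -0.269  0.087] max [ 0.494 -0.256  0.1  ]
disc [ 0.58126962 -0.11608932] [ 0.46453064 -0.26918678] [0.89765152 0.04707566] 0.04818082501918153
lamp [ 0.83380961 -0.19924819  0.16723785] [ 0.63210152 -0.29974003  0.10006078] [ 0.84999354 -0.09462516  0.19920518]
scene table plane [ 0.0012  0.0078 -0.0027]
[262 195  77  27 762]
green z 0.010642784613976497 circle (array([ 0.55835303, -0.1068974 ,  0.13040933]), np.float64(0.000933097030539082))
amber 73 px 228.8904109589041 247.24657534246575 med [0.5253 0.2226 0.0085] min [ 0.515  0.201 -0.004] max [0.557 0.239 0.016]
teal 20 px 315.7 181.2 med [ 0.5582 -0.1875  0.0585] min [ 0.546 -0.207  0.052] max [ 0.581 -0.176  0.062]
red 18 px 342.55555555555554 177.44444444444446 med [ 0.4833 -0.2539  0.0885] min [ 0.478 -0.266  0.034] max [ 0.523 -0.153  0.093]
disc [ 0.60336095 -0.10897786] [ 0.46583125 -0.39578587] [0.8981272  0.05369633] 0.0461484433197622
lamp [ 0.83206249 -0.1792163   0.15186822] [ 0.62580245 -0.2999774   0.10000661] [ 0.84998573 -0.08882943  0.19154208]
```

```bash
cat >> fit.py <<'E'
def proj(n,P):
    c,f=K(n); T=np.linalg.inv(np.array(c["T"])); P=np.atleast_2d(P); q=P@T[:3,:3].T+T[:3,3]
    M=np.array([[f,0,c["cx"]],[0,f,c["cy"]],[0,0,1]])
    return cv2.projectPoints(q.reshape(-1,1,3),np.zeros(3),np.zeros(3),M,np.array([c["k1"],0,0,0.]))[0][:,0]
def edge(n,g,c,rs,z,phis):
    "radius of strongest drop of scalar image g outward from c at height z"
    out=[]
    for p in phis:
        P=np.c_[c[0]+rs*np.cos(p),c[1]+rs*np.sin(p),np.full(len(rs),z)]
        q=proj(n,P).astype(np.float32); s=cv2.remap(g.astype(np.float32),q[:,0].reshape(1,-1),q[:,1].reshape(1,-1),cv2.INTER_LINEAR)[0]
        hi,lo=np.percentile(s,90),np.percentile(s,10)
        if hi-lo<15: out.append(np.nan); continue
        w=s>(hi+lo)/2; k=np.nonzero(w)[0].max(); 
        if k>=len(rs)-1: out.append(np.nan); continue
        t=(s[k]-(hi+lo)/2)/(s[k]-s[k+1]); out.append(rs[k]+t*(rs[1]-rs[0]))
    return np.array(out)
E
python3 - <<'E'
from fit import *
ph=np.radians(np.arange(-180,180,5)); rs=np.arange(.123,.152,.0005)
for n in("top","scene"):
    im,_=avg(n,5); cv2.imwrite(f"{n}_a.png",im); f=im.astype(float); g=f[...,1]-(f[...,0]+f[...,2])/2
    c=np.array([.573,-.117])
    for it in range(5):
        r=edge(n,g,c,rs,.014,ph)
        keep=~np.isnan(r); 
        for _ in range(3):
            A=np.c_[np.cos(ph),np.sin(ph),np.ones(len(ph))][keep]; s,*_=np.linalg.lstsq(A,r[keep],rcond=None)
            res=r-np.c_[np.cos(ph),np.sin(ph),np.ones(len(ph))]@s; keep=~np.isnan(r)&(abs(res)<.003)
        c=c+s[:2]
    print(n,c,s[2],keep.sum(),np.std(res[keep])); print(np.c_[np.degrees(ph),r*1000][~keep].round(1).tolist())
E
```

```text
top [ 0.57405006 -0.12187388] 0.13378084179995217 64 0.00046034910408321045
[[-120.0, nan], [-10.0, nan], [-5.0, 144.3], [0.0, nan], [5.0, 142.0], [10.0, 130.6], [15.0, 139.4], [60.0, nan]]
scene [ 0.56715768 -0.11451248] 0.13358689556181202 41 0.0007642058179688146
[[-120.0, nan], [-115.0, nan], [-110.0, nan], [-105.0, 137.2], [-100.0, nan], [-95.0, nan], [-90.0, nan], [-85.0, nan], [-80.0, nan], [-75.0, nan], [-70.0, nan], [-65.0, nan], [-60.0, nan], [-55.0, nan], [-50.0, nan], [-45.0, nan], [-40.0, nan], [-35.0, nan], [-20.0, nan], [-15.0, nan], [-10.0, nan], [-5.0, 145.7], [0.0, nan], [5.0, nan], [10.0, nan], [15.0, nan], [20.0, nan], [35.0, nan], [40.0, nan], [60.0, nan], [150.0, 137.9]]
```

```bash
cat >> fit.py <<'E'
S=8
def arcpts(c,r,a0,a1,k=24): a=np.radians(np.linspace(a0,a1,k)); return np.c_[c[0]+r*np.cos(a),c[1]+r*np.sin(a)]
a_=np.degrees(np.arcsin(3.3/6.5))
AMBER=np.r_[[[-10,-15],[10,-15],[10,15],[-10,15],[-10,3.3]],arcpts((0,0),6.5,180-a_,-180+a_),[[-10,-3.3]]]/1000
b_=np.degrees(np.arcsin(2/5))
TEAL=np.r_[[[-10,-15],[10,-15],[10,-2]],arcpts((22,0),5,-180+b_,180-b_),[[10,2],[10,15],[-10,15]]]/1000
def chans(n,poly,pose,zb,h,stud,win):
    x,y,t=pose; u0,v0,w,hh=win; R=np.array([[np.cos(t),-np.sin(t)],[np.sin(t),np.cos(t)]])
    tr=lambda p,z: np.rint((((proj(n,np.c_[p@R.T+[x,y],np.full(len(p),z)])-[u0,v0])+.5)*S-.5)*16).astype(np.int32)
    def fill(ps):
        m=np.zeros((hh*S,w*S),np.float32)
        for p in ps: cv2.fillPoly(m,[p],1.,shift=4)
        return m
    tp,bt=tr(poly,zb+h),tr(poly,zb); k=len(poly)
    top=fill([tp]); side=fill([np.array([tp[i],tp[(i+1)%k],bt[(i+1)%k],bt[i]]) for i in range(k)])*(1-top)
    st=fill([tr(arcpts(stud,.003,0,360),zb+h+.002)])
    return [cv2.resize(cv2.GaussianBlur(m,(0,0),S*.5),(w,hh),interpolation=cv2.INTER_AREA) for m in (top,side,st)]
def fitpose(n,g,poly,p0,zb,h,stud,half=12):
    q=proj(n,[p0[0],p0[1],zb+h])[0].astype(int); win=(q[0]-half,q[1]-half,2*half,2*half)
    G=g[win[1]:win[1]+2*half,win[0]:win[0]+2*half].astype(float)
    def res(d):
        C=chans(n,poly,[p0[0]+d[0]/1000,p0[1]+d[1]/1000,p0[2]+d[2]/20],zb,h,stud,win)
        A=np.c_[[c.ravel() for c in C]+[np.ones(G.size)]].T; s,*_=np.linalg.lstsq(A,G.ravel(),rcond=None)
        return G.ravel()-A@s
    from scipy.optimize import minimize
    best=min((minimize(lambda d:(res(d)**2).sum(),[a,b,0],method="Nelder-Mead",options=dict(initial_simplex=np.array([a,b,0])+np.array([[0,0,0],[2,0,0],[0,2,0],[0,0,2]]),xatol=.02,fatol=1)) for a,b in((0,0),(3,-3),(-3,3))),key=lambda r:r.fun)
    d=best.x; return np.array([p0[0]+d[0]/1000,p0[1]+d[1]/1000,p0[2]+d[2]/20]), 1-best.fun/((G-G.mean())**2).sum()
E
python3 - <<'E'
from fit import *
for n in("top","scene"):
    f=cv2.imread(f"{n}_a.png").astype(float)
    am=f[...,2]-f[...,0]; te=(f[...,1]+f[...,0])/2-f[...,2]
    print(n,"amber",fitpose(n,am,AMBER,[.528,.22,0.],0,.014,(.008,0)))
    p,q=fitpose(n,te,TEAL,[.567,-.184,-1.66],.048,.014,(-.006,0)); print("teal",p,q)
    c=np.array([.5741,-.1219]); d=p[:2]-c; print("r",np.hypot(*d),"dir",np.degrees(np.arctan2(d[1],d[0])),"yaw",np.degrees(p[2]))
# lamp direction and lever in top
z=np.load("top0.npz"); C=cloud("top",z["d"]); c=np.array([.5741,-.1219])
d=C[...,:2]-c; r=np.hypot(d[...,0],d[...,1]); az=np.degrees(np.arctan2(d[...,1],d[...,0]))
m=(C[...,2]>.03)&(C[...,2]<.3)&(r>.13)&(r<.20)&(z["d"]>0)
for a in range(-180,180,6):
    k=m&(az>=a)&(az<a+6)
    if k.sum()>2: print(a,k.sum(),r[k].mean().round(3),C[k][:,2].max().round(3),az[k].mean().round(1))
E
```

```text
top amber (array([0.53050151, 0.2196756 , 0.04384762]), np.float64(0.9452508589668003))
teal [ 0.56521103 -0.19058563 -1.65114664] 0.49312280242061435
r 0.06925842765233302 dir -97.37396816294134 yaw -94.60373361844657
scene amber (array([0.52489877, 0.22386611, 0.08026553]), np.float64(0.9521667016583332))Traceback (most recent call last):
  File "<stdin>", line 6, in <module>
  File "fit.py", line 53, in fitpose
    best=min((minimize(lambda d:(res(d)**2).sum(),[a,b,0],method="Nelder-Mead",options=dict(initial_simplex=np.array([a,b,0])+np.array([[0,0,0],[2,0,0],[0,2,0],[0,0,2]]),xatol=.02,fatol=1)) for a,b in((0,0),(3,-3),(-3,3))),key=lambda r:r.fun)
  File "fit.py", line 53, in <genexpr>
    best=min((minimize(lambda d:(res(d)**2).sum(),[a,b,0],method="Nelder-Mead",options=dict(initial_simplex=np.array([a,b,0])+np.array([[0,0,0],[2,0,0],[0,2,0],[0,0,2]]),xatol=.02,fatol=1)) for a,b in((0,0),(3,-3),(-3,3))),key=lambda r:r.fun)
              ~~~~~~~~^^^^^^^^^^^^^^^^^^^^^^^^^^^^^^^^^^^^^^^^^^^^^^^^^^^^^^^^^^^^^^^^^^^^^^^^^^^^^^^^^^^^^^^^^^^^^^^^^^^^^^^^^^^^^^^^^^^^^^^^^^^^^^^^^^^^^^^
[... 584 characters left out ...]
(n,poly,[p0[0]+d[0]/1000,p0[1]+d[1]/1000,p0[2]+d[2]/20],zb,h,stud,win)
  File "fit.py", line 41, in chans
    tp,bt=tr(poly,zb+h),tr(poly,zb); k=len(poly)
          ~~^^^^^^^^^^^
  File "fit.py", line 36, in <lambda>
    tr=lambda p,z: np.rint((((proj(n,np.c_[p@R.T+[x,y],np.full(len(p),z)])-[u0,v0])+.5)*S-.5)*16).astype(np.int32)
                              ~~~~^^^^^^^^^^^^^^^^^^^^^^^^^^^^^^^^^^^^^^^^
  File "fit.py", line 13, in proj
    c,f=K(n); T=np.linalg.inv(np.array(c["T"])); P=np.atleast_2d(P); q=P@T[:3,:3].T+T[:3,3]
        ~^^^
  File "h.py", line 4, in K
    c=vision.get_calibration(n); f=200/np.tan(np.radians(c["fov_y"])/2)
ValueError: time passes only in moves, steps and waits
```

```bash
sed -i 's/^def K(n):/import functools\n@functools.lru_cache(None)\ndef K(n):/; s/vision.get_calibration(n)\["T"\]/K(n)[0]["T"]/' h.py
python3 - <<'E'
s=open('fit.py').read()
s=s.replace("""    def res(d):
""","""    vv,uu=np.mgrid[win[1]:win[1]+2*half,win[0]:win[0]+2*half]; P=ray(n,uu.ravel(),vv.ravel(),zb+h*.6)[:,:2]-p0[:2]
    L=P@np.array([[np.cos(p0[2]),-np.sin(p0[2])],[np.sin(p0[2]),np.cos(p0[2])]]); W=((L[:,0]>-.024)&(L[:,0]<poly[:,0].max()+.012)&(abs(L[:,1])<.026)).astype(float)
    def res(d):
""").replace("return G.ravel()-A@s","return W*(G.ravel()-A@s)").replace("lstsq(A,G.ravel(),rcond","lstsq(A*W[:,None],G.ravel()*W,rcond").replace("1-best.fun/((G-G.mean())**2).sum()","1-best.fun/(G.ravel()[W>0].var()*W.sum())")
open('fit.py','w').write(s)
E
cat > m1.py <<'E'
from fit import *
c=np.array([.5741,-.1219])
for n in("top","scene"):
    f=cv2.imread(f"{n}_a.png").astype(float)
    am=f[...,2]-f[...,0]; te=(f[...,1]+f[...,0])/2-f[...,2]
    print(n,"amber",fitpose(n,am,AMBER,[.5295,.22,0.05],0,.014,(.008,0)))
    for p0 in ([.567,-.184,-1.66],[.562,-.180,-1.66]):
        p,q=fitpose(n,te,TEAL,p0,.048,.014,(-.006,0)); print("teal",p,q)
        d=p[:2]-c; print("r",np.hypot(*d),"dir",np.degrees(np.arctan2(d[1],d[0])),"yaw",np.degrees(p[2]))
z=np.load("top0.npz"); C=cloud("top",z["d"])
d=C[...,:2]-c; r=np.hypot(d[...,0],d[...,1]); az=np.degrees(np.arctan2(d[...,1],d[...,0]))
m=(C[...,2]>.03)&(C[...,2]<.3)&(r>.13)&(r<.20)&(z["d"]>0)
for a in range(-180,180,6):
    k=m&(az>=a)&(az<a+6)
    if k.sum()>2: print(a,k.sum(),r[k].mean().round(3),C[k][:,2].max().round(3),az[k].mean().round(1))
E
python3 m1.py
```

```text
top amber (array([0.53048093, 0.21967553, 0.04386272]), np.float64(0.9611161950305545))
teal [ 0.56485262 -0.19066222 -1.61660304] 0.5122874369715626
r 0.06938123971812168 dir -97.65938067307293 yaw -92.6245311573981
teal [ 0.56476188 -0.1907891  -1.6628225 ] 0.5393934062359285
r 0.06951912350898612 dir -97.71955819643864 yaw -95.27271119366846
scene amber (array([0.52491759, 0.22397254, 0.11586495]), np.float64(0.961969864731003))
teal [ 0.5687074  -0.18981959 -1.72644269] 0.4004290612537761
r 0.06813332916740945 dir -94.53958315825362 yaw -98.917879716402
teal [ 0.55773982 -0.18413438 -1.41483713] 0.7012402615277109
r 0.06434883796837505 dir -104.72867320965928 yaw -81.06419603119132
-126 42 0.161 0.1 -122.2
-120 12 0.165 0.099 -118.9
-6 51 0.153 0.19 -2.1
0 76 0.151 0.195 2.7
6 23 0.156 0.18 8.4
168 22 0.193 0.092 171.9
174 20 0.193 0.089 175.8
```

```bash
python3 - <<'E'
from fit import *
c=np.array([.5741,-.1219]); out=[]
for n,(u,v) in (("top",(335,165)),("scene",(300,170))):
    f=cv2.imread(f"{n}_a.png"); k=10; w=26; h=29
    u,v=proj(n,[c[0]-.01,c[1]-.07,.055])[0].astype(int)
    I=cv2.resize(f[v-h:v+h-2,u-w:u+w-14],None,fx=k,fy=k,interpolation=cv2.INTER_NEAREST)
    t=np.radians(-96); R=np.array([[np.cos(t),-np.sin(t)],[np.sin(t),np.cos(t)]])
    for q,z in ((TEAL+[.064,0],.062),(arcpts((0,0),.104,0,360,80),.048)):
        p=proj(n,np.c_[q@R.T+c,np.full(len(q),z)]); cv2.polylines(I,[np.rint((p-[u-w,v-h]+.5)*k).astype(np.int32)],True,(0,0,255),1)
    out.append(I)
cv2.imwrite("pics/t1.png",np.hstack(out)); print(out[0].shape)
E
```

```text
(560, 380, 3)
```

View pics/t1.png

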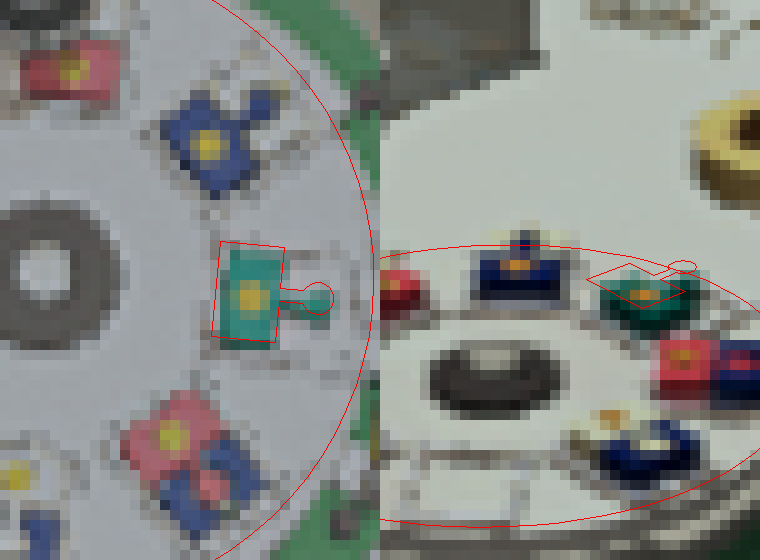

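```bash
python3 - <<'E'
import fit
from fit import *
c=np.array([.5741,-.1219])
for n in("top","scene"):
    f=cv2.imread(f"{n}_a.png").astype(float); te=(f[...,1]+f[...,0])/2-f[...,2]
    for e in (-9,-7.5,-6,-5):
        T=TEAL.copy(); T[np.isclose(T[:,0],-.01),0]=e/1000
        p0=[.566,-.185,-1.69] if n=="top" else [.563,-.182,-1.69]
        p,q=fitpose(n,te,T,p0,.048,.014,((e+10)/2000,0))
        h=p[:2]+.022*np.array([np.cos(p[2]),np.sin(p[2])]); d=h-c
        print(n,e,p.round(4),round(q,3),"head",h.round(4),"r",np.hypot(*d).round(4),"dir",np.degrees(np.arctan2(d[1],d[0])).round(2),"yaw",np.degrees(p[2]).round(1))
E
```

```text
top -9 [ 0.5648 -0.1861 -1.6939] 0.875 head [ 0.5621 -0.208 ] r 0.0869 dir -97.91 yaw -97.1
top -7.5 [ 0.565  -0.1855 -1.7083] 0.891 head [ 0.5619 -0.2073] r 0.0862 dir -98.11 yaw -97.9
top -6 [ 0.5653 -0.1847 -1.7138] 0.887 head [ 0.5621 -0.2065] r 0.0854 dir -98.06 yaw -98.2
top -5 [ 0.5654 -0.1842 -1.7146] 0.872 head [ 0.5623 -0.206 ] r 0.0849 dir -98.0 yaw -98.2
scene -9 [ 0.557  -0.1785 -1.6228] 0.822 head [ 0.5558 -0.2005] r 0.0807 dir -103.09 yaw -93.0
scene -7.5 [ 0.5572 -0.1778 -1.6739] 0.814 head [ 0.5549 -0.1997] r 0.0802 dir -103.86 yaw -95.9
scene -6 [ 0.5573 -0.1768 -1.6637] 0.792 head [ 0.5553 -0.1987] r 0.079 dir -103.76 yaw -95.3
scene -5 [ 0.5575 -0.1763 -1.6803] 0.779 head [ 0.5551 -0.1981] r 0.0786 dir -103.97 yaw -96.3
```

Emit:
move_arm([
  {"offset":[0.0286,-0.0342,0.003],"turn":[0,0,0],"fingers":0.65},
  {"offset":[0.0573,-0.0684,0.006],"turn":[0,0,0],"fingers":0.65},
  {"offset":[0.0859,-0.1026,0.009],"turn":[0,0,0],"fingers":0.65},
  {"offset":[0.1146,-0.1368,0.012],"turn":[0,0,0],"fingers":0.65},
  {"offset":[0.1432,-0.171,0.015],"turn":[0,0,0],"fingers":0.65},
], newtons=30)

```text
time_s: 1.1
position: [0.3756, -0.4301, 0.2164]
eef_rot: [[0.895, 0.446, 0.0], [0.446, -0.895, -0.0], [0.0, 0.0, -1.0]]
ft_force: [0.5, -0.1, 0.9]
grip_width: 0.651
grip_force: 0.0
```

Emit:
move_arm([
  {"offset":[0.0286,-0.0342,0.003],"turn":[0,0,0],"fingers":0.65},
  {"offset":[0.0573,-0.0684,0.006],"turn":[0,0,0],"fingers":0.65},
  {"offset":[0.0859,-0.1026,0.009],"turn":[0,0,0],"fingers":0.65},
  {"offset":[0.1146,-0.1368,0.012],"turn":[0,0,0],"fingers":0.65},
  {"offset":[0.1432,-0.171,0.015],"turn":[0,0,0],"fingers":0.65},
])

```text
time_s: 1.6
position: [0.4276, -0.2132, 0.2015]
eef_rot: [[0.895, 0.446, 0.001], [0.446, -0.895, -0.0], [0.001, 0.001, -1.0]]
ft_force: [1.8, 0.5, 1.2]
grip_width: 0.649
grip_force: 0.0
```

Works as expected; continue and turn.

Emit:
move_arm([
  {"offset":[0.0286,-0.0342,0.003],"turn":[0,0,0],"fingers":0.65},
  {"offset":[0.0573,-0.0684,0.006],"turn":[0,0,0],"fingers":0.65},
  {"offset":[0.0859,-0.1026,0.009],"turn":[0,0,0],"fingers":0.65},
  {"offset":[0.1146,-0.1368,0.012],"turn":[0,0,0],"fingers":0.65},
  {"offset":[0.1432,-0.171,0.015],"turn":[0,0,0],"fingers":0.65},
])

```text
time_s: 2.1
position: [0.4795, 0.0039, 0.1865]
eef_rot: [[0.895, 0.446, 0.001], [0.446, -0.895, 0.0], [0.001, 0.0, -1.0]]
ft_force: [0.9, 0.6, -0.1]
grip_width: 0.648
grip_force: 0.0
```

Emit:
move_arm([
  {"offset":[0.0286,-0.0342,0.003],"turn":[0,0,0],"fingers":0.65},
  {"offset":[0.0573,-0.0684,0.006],"turn":[0,0,0],"fingers":0.65},
  {"offset":[0.0859,-0.1026,0.009],"turn":[0,0,0],"fingers":0.65},
  {"offset":[0.1146,-0.1368,0.012],"turn":[0,0,0],"fingers":0.65},
  {"offset":[0.1432,-0.171,0.015],"turn":[0,0,0],"fingers":0.65},
])

```text
time_s: 2.6
position: [0.5312, 0.2211, 0.1714]
eef_rot: [[0.895, 0.447, 0.001], [0.447, -0.895, 0.0], [0.001, 0.0, -1.0]]
ft_force: [1.7, -0.9, 0.1]
grip_width: 0.646
grip_force: 0.0
```

Emit:
move_arm([
  {"offset":[0,0,0],"turn":[0,0,-8],"fingers":0.6},
  {"offset":[0,0,0],"turn":[0,0,-16],"fingers":0.6},
  {"offset":[0,0,0],"turn":[0,0,-24],"fingers":0.6},
  {"offset":[0,0,0],"turn":[0,0,-32],"fingers":0.6},
  {"offset":[0,0,0],"turn":[0,0,-40],"fingers":0.6},
])

```text
time_s: 3.1
position: [0.5309, 0.2192, 0.1714]
eef_rot: [[0.393, 0.92, 0.0], [0.92, -0.393, 0.0], [0.0, 0.0, -1.0]]
ft_force: [0.0, 0.6, -0.8]
grip_width: 0.598
grip_force: 0.0
```

Emit:
move_arm([
  {"offset":[0,0,0],"turn":[0,0,-8],"fingers":0.6},
  {"offset":[0,0,0],"turn":[0,0,-16],"fingers":0.6},
  {"offset":[0,0,0],"turn":[0,0,-24],"fingers":0.6},
  {"offset":[0,0,0],"turn":[0,0,-32],"fingers":0.6},
  {"offset":[0,0,0],"turn":[0,0,-40],"fingers":0.6},
])

```text
time_s: 3.6
position: [0.531, 0.219, 0.1714]
eef_rot: [[-0.29, 0.957, 0.0], [0.957, 0.29, 0.0], [-0.0, 0.0, -1.0]]
ft_force: [0.3, 0.6, 0.4]
grip_width: 0.605
grip_force: 0.0
```

Emit:
move_arm([
  {"offset":[0,0,0],"turn":[0,0,-8],"fingers":0.6},
  {"offset":[0,0,0],"turn":[0,0,-16],"fingers":0.6},
  {"offset":[0,0,0],"turn":[0,0,-24],"fingers":0.6},
  {"offset":[0,0,0],"turn":[0,0,-32],"fingers":0.6},
  {"offset":[0,0,0],"turn":[0,0,-40],"fingers":0.6},
])

```text
time_s: 4.1
position: [0.531, 0.2189, 0.1714]
eef_rot: [[-0.837, 0.547, 0.0], [0.547, 0.837, -0.0], [-0.0, 0.0, -1.0]]
ft_force: [0.8, 0.0, -0.8]
grip_width: 0.603
grip_force: 0.0
```

Emit:
move_arm([
  {"offset":[0,0,0],"turn":[0,0,-8],"fingers":0.6},
  {"offset":[0,0,0],"turn":[0,0,-16],"fingers":0.6},
  {"offset":[0,0,0],"turn":[0,0,-24],"fingers":0.6},
  {"offset":[0,0,0],"turn":[0,0,-32],"fingers":0.6},
  {"offset":[0,0,0],"turn":[0,0,-36.8],"fingers":0.6},
])

```text
time_s: 4.6
position: [0.5311, 0.2188, 0.1713]
eef_rot: [[-0.998, -0.063, 0.0], [-0.063, 0.998, -0.0], [-0.0, -0.0, -1.0]]
ft_force: [0.8, -1.2, -0.1]
grip_width: 0.602
grip_force: 0.0
```

Emit:
move_arm([
  {"offset":[0,0,0.02],"turn":[0,0,0],"fingers":0.6},
  {"offset":[0,0,0.04],"turn":[0,0,0],"fingers":0.6},
  {"offset":[0,0,0.06],"turn":[0,0,0],"fingers":0.6},
  {"offset":[0,0,0.08],"turn":[0,0,0],"fingers":0.6},
  {"offset":[0,0,0.08],"turn":[0,0,0],"fingers":0.6},
])

```text
time_s: 5.1
position: [0.5299, 0.2182, 0.0893]
eef_rot: [[-0.998, -0.058, -0.003], [-0.058, 0.998, -0.002], [0.003, -0.002, -1.0]]
ft_force: [0.1, -0.0, 0.1]
grip_width: 0.598
grip_force: 0.0
```

```bash
python3 - <<'E'
from fit import *
im,d=vision.read_camera("scene"); t,_=vision.read_camera("top"); o=get_obs(); print(o["position"],o["eef_rot"][:,0])
cv2.imwrite("pics/s2.png",np.hstack([cv2.resize(im[190:280,170:290],None,fx=5,fy=5,interpolation=cv2.INTER_CUBIC),cv2.resize(t[150:240,190:230],None,fx=5,fy=5,interpolation=cv2.INTER_CUBIC)]))
E
```

```text
[0.5308294  0.21922086 0.09149412] [-9.98313929e-01 -5.80442674e-02  4.02930472e-04]
```

View pics/s2.png

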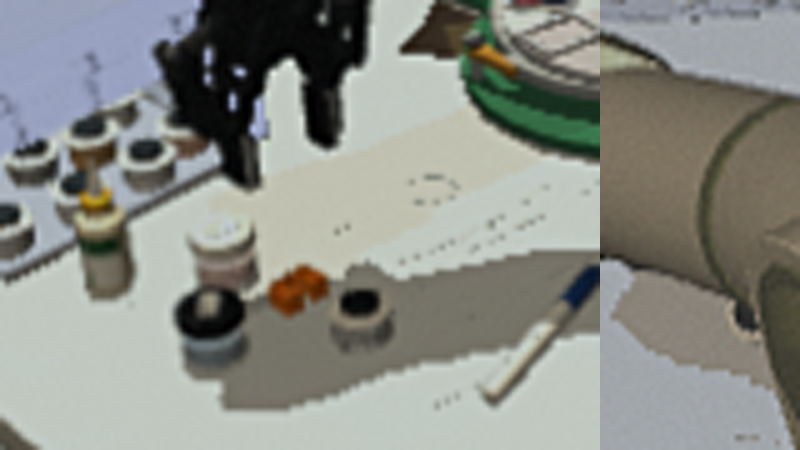

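```bash
python3 - <<'E'
from fit import *
im,d=vision.read_camera("scene"); C=cloud("scene",d)
m=(im.max(2)<75)&(d>0)&(C[...,2]>.07)&(C[...,2]<.16)&(abs(C[...,0]-.53)<.06)&(abs(C[...,1]-.22)<.07)
o=get_obs(); R=o["eef_rot"]; L=(C[m]-o["position"])@R
for s in (-1,1):
    k=L[:,1]*s>.012; q=L[k]; q=q[q[:,2]>q[:,2].max()-.02]
    print(s,k.sum(),"zmax",L[k][:,2].max(),"x",q[:,0].min(),q[:,0].max(),"y",q[:,1].min(),q[:,1].max(), q.mean(0))
print(proj("scene",o["position"]),proj("scene",[.5305,.2197,.014]),proj("scene",[.525,.224,.014]))
E
```

```text
-1 176 zmax -0.0018819446629104325 x -0.008668346706642602 0.014626306201784775 y -0.038221148602970274 -0.022262706606229834 [ 0.00555712 -0.02624757 -0.01300476]
1 188 zmax -0.005400564769936923 x -0.0006938120484432168 0.015261793958161355 y 0.028109627616690783 0.04146522822179214 [ 0.0088346   0.03509512 -0.01694559]
[[225.88776198 221.70055848]] [[228.79275911 244.42379484]] [[228.75419956 245.78735227]]
```

Emit:
move_arm([
  {"offset":[0.001,0.001,0.02],"turn":[0,0,0],"fingers":0.6},
  {"offset":[0.001,0.001,0.04],"turn":[0,0,0],"fingers":0.6},
  {"offset":[0.001,0.001,0.06],"turn":[0,0,0],"fingers":0.6},
  {"offset":[0.001,0.001,0.075],"turn":[0,0,0],"fingers":0.6},
  {"offset":[0.001,0.001,0.0865],"turn":[0,0,0],"fingers":0.6},
])

```text
time_s: 5.75
position: [0.5302, 0.2201, 0.0046]
eef_rot: [[-0.998, -0.058, 0.001], [-0.058, 0.998, 0.0], [-0.001, 0.0, -1.0]]
ft_force: [-0.2, 0.4, -0.1]
grip_width: 0.604
grip_force: 0.0
```

Emit:
move_arm([
  {"offset":[0,0,0],"turn":[0,0,0],"fingers":0.6},
  {"offset":[0,0,0],"turn":[0,0,0],"fingers":0.5},
  {"offset":[0,0,0],"turn":[0,0,0],"fingers":0.42},
  {"offset":[0,0,0],"turn":[0,0,0],"fingers":0.36},
  {"offset":[0,0,0],"turn":[0,0,0],"fingers":0.2},
], newtons=30)

```text
time_s: 6.25
position: [0.5302, 0.2201, 0.0056]
eef_rot: [[-0.998, -0.058, 0.001], [-0.058, 0.998, 0.0], [-0.001, 0.0, -1.0]]
ft_force: [-0.7, 0.0, 5.0]
grip_width: 0.34
grip_force: 29.5
```

Emit:
move_arm([
  {"offset":[0,0,0],"turn":[0,0,0],"fingers":0.2},
  {"offset":[0,0,0],"turn":[0,0,0],"fingers":0.2},
  {"offset":[0,0,0],"turn":[0,0,0],"fingers":0.2},
])

```text
time_s: 6.55
position: [0.5302, 0.2202, 0.0056]
eef_rot: [[-0.998, -0.058, 0.001], [-0.058, 0.998, 0.0], [-0.001, 0.0, -1.0]]
ft_force: [-0.2, -0.9, 5.2]
grip_width: 0.34
grip_force: 29.6
```

Emit:
move_arm([
  {"offset":[0,0,-0.01],"turn":[0,0,0],"fingers":0.2},
  {"offset":[0,0,-0.035],"turn":[0,0,0],"fingers":0.2},
  {"offset":[0,0,-0.065],"turn":[0,0,0],"fingers":0.2},
  {"offset":[0,0,-0.095],"turn":[0,0,0],"fingers":0.2},
  {"offset":[0,0,-0.12],"turn":[0,0,0],"fingers":0.2},
])

```text
time_s: 7.05
position: [0.5297, 0.22, 0.127]
eef_rot: [[-0.998, -0.058, 0.0], [-0.058, 0.998, 0.0], [-0.001, 0.0, -1.0]]
ft_force: [-0.1, -0.2, -0.1]
grip_width: 0.337
grip_force: 30.0
```

Emit:
move_arm([
  {"offset":[0,0,0],"turn":[0,0,0],"fingers":0.2},
  {"offset":[0,0,0],"turn":[0,0,0],"fingers":0.2},
])

```text
time_s: 7.25
position: [0.53, 0.2196, 0.1255]
eef_rot: [[-0.998, -0.057, 0.001], [-0.057, 0.998, 0.0], [-0.001, 0.0, -1.0]]
ft_force: [0.8, -0.7, -0.1]
grip_width: 0.338
grip_force: 30.0
```

```bash
python3 - <<'E'
from fit import *
im,d=avg("scene",5); o=get_obs(); cv2.imwrite("hold1.png",im); P=o["position"]; print(P,o["eef_rot"].round(4).tolist(),o["grip_width"],o["grip_force"],o["ft_force"])
f=im.astype(float); am=f[...,2]-f[...,0]
R=o["eef_rot"]; yaw=np.arctan2(-R[1,0],-R[0,0])
for zb in (P[2]-.0105,P[2]-.0065,P[2]-.0025):
  p,q=fitpose("scene",am,AMBER,[P[0]-.004,P[1]+.003,yaw],zb,.014,(.008,0)); print(zb,p,q,"rel",p[:2]-P[:2],yaw)
n=proj("scene",[P[0],P[1],P[2]])[0].astype(int); print(n)
cv2.imwrite("pics/hold1.png",cv2.resize(im[n[1]-30:n[1]+30,n[0]-35:n[0]+35],None,fx=9,fy=9,interpolation=cv2.INTER_NEAREST))
E
```

```text
[0.52928736 0.21980087 0.12389502] [[-0.9983, -0.0582, -0.0015], [-0.0582, 0.9983, -0.0006], [0.0015, -0.0005, -1.0]] 0.3414918198866809 29.982828944921494 [ 0.00173829 -0.44017586 -0.69988812]
0.11339501505067204 [0.52809945 0.21387201 0.77781006] 0.7796136884628296 rel [-0.00118792 -0.00592886] 0.05819992791266086
0.11739501505067203 [0.52204564 0.21813184 0.82078189] 0.7754092083017498 rel [-0.00724173 -0.00166904] 0.05819992791266086
0.12139501505067203 [0.51531934 0.22285192 0.86583265] 0.8289411886394442 rel [-0.01396802  0.00305105] 0.05819992791266086
[224 212]
```

View pics/hold1.png

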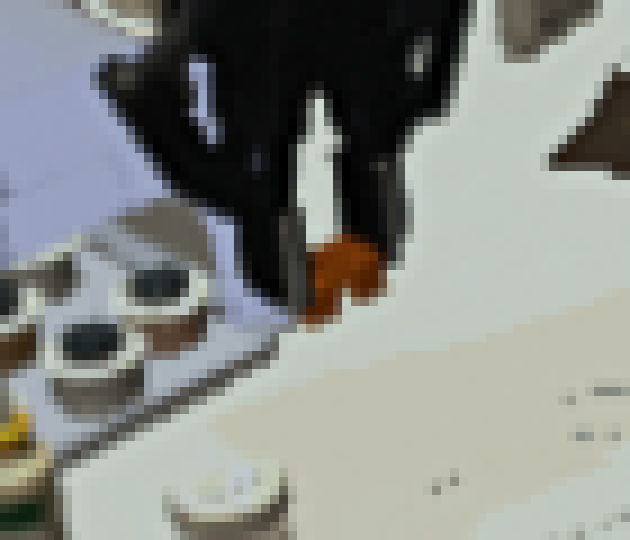

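Emit:
move_arm([
  {"offset":[0.0063,-0.0417,-0.0026],"turn":[0,0,0],"fingers":0.2},
  {"offset":[0.0126,-0.0834,-0.0052],"turn":[0,0,0],"fingers":0.2},
  {"offset":[0.019,-0.125,-0.0078],"turn":[0,0,0],"fingers":0.2},
  {"offset":[0.0253,-0.1668,-0.0104],"turn":[0,0,0],"fingers":0.2},
  {"offset":[0.0317,-0.2085,-0.013],"turn":[0,0,0],"fingers":0.2},
])

```text
time_s: 8.0
position: [0.5096, 0.0086, 0.1373]
eef_rot: [[-0.998, -0.058, -0.001], [-0.058, 0.998, 0.0], [0.001, 0.0, -1.0]]
ft_force: [0.9, 0.0, -0.0]
grip_width: 0.339
grip_force: 30.0
```

Emit:
move_arm([
  {"offset":[0.0063,-0.0417,-0.0026],"turn":[0,0,0],"fingers":0.2},
  {"offset":[0.0126,-0.0834,-0.0052],"turn":[0,0,0],"fingers":0.2},
  {"offset":[0.019,-0.125,-0.0078],"turn":[0,0,0],"fingers":0.2},
  {"offset":[0.0253,-0.1668,-0.0104],"turn":[0,0,0],"fingers":0.2},
  {"offset":[0.0317,-0.2085,-0.013],"turn":[0,0,0],"fingers":0.2},
])

```text
time_s: 8.5
position: [0.49, -0.2015, 0.1503]
eef_rot: [[-0.998, -0.058, -0.001], [-0.058, 0.998, 0.001], [0.001, 0.001, -1.0]]
ft_force: [0.9, -0.7, -0.1]
grip_width: 0.345
grip_force: 30.0
```

Emit:
move_arm([
  {"offset":[0,0,0],"turn":[0,0,7],"fingers":0.2},
  {"offset":[0,0,0],"turn":[0,0,14],"fingers":0.2},
  {"offset":[0,0,0],"turn":[0,0,21],"fingers":0.2},
  {"offset":[0,0,0],"turn":[0,0,28],"fingers":0.2},
  {"offset":[0,0,0],"turn":[0,0,35],"fingers":0.2},
])

```text
time_s: 9.0
position: [0.4903, -0.1998, 0.1501]
eef_rot: [[-0.848, 0.529, -0.001], [0.529, 0.848, 0.001], [0.001, -0.0, -1.0]]
ft_force: [-0.2, -0.3, -1.1]
grip_width: 0.343
grip_force: 30.0
```

Emit:
move_arm([
  {"offset":[0,0,0],"turn":[0,0,7],"fingers":0.2},
  {"offset":[0,0,0],"turn":[0,0,14],"fingers":0.2},
  {"offset":[0,0,0],"turn":[0,0,21],"fingers":0.2},
  {"offset":[0,0,0],"turn":[0,0,28],"fingers":0.2},
  {"offset":[0,0,0],"turn":[0,0,35],"fingers":0.2},
])

```text
time_s: 9.5
position: [0.4904, -0.1997, 0.1502]
eef_rot: [[-0.392, 0.92, -0.001], [0.92, 0.392, 0.0], [0.001, -0.001, -1.0]]
ft_force: [-0.0, 0.4, 0.1]
grip_width: 0.336
grip_force: 30.0
```

Emit:
move_arm([
  {"offset":[0,0,0],"turn":[0,0,7],"fingers":0.2},
  {"offset":[0,0,0],"turn":[0,0,14],"fingers":0.2},
  {"offset":[0,0,0],"turn":[0,0,21],"fingers":0.2},
  {"offset":[0,0,0],"turn":[0,0,28],"fingers":0.2},
  {"offset":[0,0,0],"turn":[0,0,31.3],"fingers":0.2},
])

```text
time_s: 10.0
position: [0.4905, -0.1996, 0.1502]
eef_rot: [[0.143, 0.99, -0.001], [0.99, -0.143, 0.0], [0.0, -0.001, -1.0]]
ft_force: [0.0, 0.5, -1.1]
grip_width: 0.338
grip_force: 30.0
```

Emit:
move_arm([
  {"offset":[0.001,0.018,0.0],"turn":[0,0,0],"fingers":0.2},
  {"offset":[0.002,0.036,0.0],"turn":[0,0,0],"fingers":0.2},
  {"offset":[0.003,0.054,0],"turn":[0,0,0],"fingers":0.2},
  {"offset":[0.003,0.072,0.0],"turn":[0,0,0],"fingers":0.2},
  {"offset":[0.003,0.072,0],"turn":[0,0,0],"fingers":0.2},
])

```text
time_s: 10.5
position: [0.5644, -0.2066, 0.1501]
eef_rot: [[0.138, 0.99, 0.001], [0.99, -0.138, 0.001], [0.001, 0.001, -1.0]]
ft_force: [-0.3, 0.1, -1.1]
grip_width: 0.344
grip_force: 30.0
```

Emit:
move_arm([
  {"offset":[0,0,0.015],"turn":[0,0,0],"fingers":0.2},
  {"offset":[0,0,0.03],"turn":[0,0,0],"fingers":0.2},
  {"offset":[0,0,0.045],"turn":[0,0,0],"fingers":0.2},
  {"offset":[0,0,0.06],"turn":[0,0,0],"fingers":0.2},
  {"offset":[0,0,0.06],"turn":[0,0,0],"fingers":0.2},
])

```text
time_s: 11.0
position: [0.5608, -0.2066, 0.0885]
eef_rot: [[0.139, 0.99, -0.004], [0.99, -0.139, 0.001], [0.0, -0.004, -1.0]]
ft_force: [-0.3, 0.2, -0.1]
grip_width: 0.34
grip_force: 30.0
```

```bash
cat >> fit.py <<'E'
def fitocc(n,im,g,*a,**k):
    "fitpose ignoring dark (gripper) pixels"
    dark=cv2.dilate((im.max(2)<70).astype(np.uint8),np.ones((2,2),np.uint8)); g=g.copy(); g[dark>0]=np.nan
    return fitpose(n,g,*a,**k)
E
sed -i 's/    def res(d):/    W*=~np.isnan(G.ravel()); G=np.nan_to_num(G)\n    def res(d):/' fit.py
python3 - <<'E'
from fit import *
im,d=avg("scene",5); o=get_obs(); cv2.imwrite("hov1.png",im); P=o["position"]; R=o["eef_rot"]; print(P,R[:,0])
f=im.astype(float); am=f[...,2]-f[...,0]; yaw=np.arctan2(-R[1,0],-R[0,0]); zb=P[2]-.0056
for p0 in ([P[0]-.007,P[1]+.0075,yaw],[P[0]-.004,P[1]+.004,yaw]):
    p,q=fitocc("scene",im,am,AMBER,p0,zb,.014,(.008,0)); print(p,q,"rel",p[:2]-P[:2],yaw)
n=proj("scene",[P[0],P[1],P[2]])[0].astype(int)
I=cv2.resize(im[n[1]-24:n[1]+32,n[0]-38:n[0]+38],None,fx=10,fy=10,interpolation=cv2.INTER_NEAREST)
cv2.imwrite("pics/hov1.png",I); print(n)
E
```

```text
[ 0.56272887 -0.20708623  0.09140046] [ 1.38842575e-01  9.90314450e-01 -1.72116902e-04]
[ 0.55509126 -0.20233245 -1.68011116] 0.9350081770435139 rel [-0.00763761  0.00475378] -1.710088903092717
[ 0.55456475 -0.2017476  -1.66859781] 0.9812210495962334 rel [-0.00816412  0.00533863] -1.710088903092717
[319 170]
```

View pics/hov1.png

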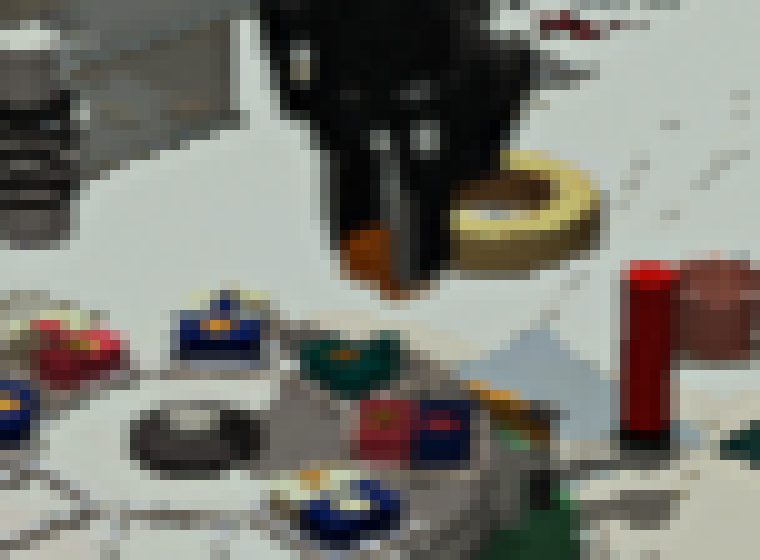

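Emit:
move_arm([
  {"offset":[0,0,0.005],"turn":[0,0,0],"fingers":0.2},
  {"offset":[0,0,0.01],"turn":[0,0,0],"fingers":0.2},
  {"offset":[0,0,0.01],"turn":[0,0,0],"fingers":0.2},
  {"offset":[0,0,0.01],"turn":[0,0,0],"fingers":0.2},
  {"offset":[0,0,0.01],"turn":[0,0,0],"fingers":0.2},
])

```text
time_s: 11.75
position: [0.5624, -0.207, 0.0808]
eef_rot: [[0.139, 0.99, -0.0], [0.99, -0.139, 0.0], [0.0, -0.0, -1.0]]
ft_force: [-0.3, -0.5, -1.1]
grip_width: 0.341
grip_force: 30.0
```

```bash
cat > m2.py <<'E'
from fit import *
P0=get_obs()["position"]; im,d=avg("scene",6); o=get_obs(); cv2.imwrite("hov2.png",im); P=o["position"]; R=o["eef_rot"]; print(P0,P,R[:,0])
f=im.astype(float); am=f[...,2]-f[...,0]; te=(f[...,1]+f[...,0])/2-f[...,2]; yaw=np.arctan2(-R[1,0],-R[0,0]); zb=P[2]-.0056
te[am>25]=np.nan
for p0 in ([P[0]-.007,P[1]+.0065,yaw],[P[0]-.008,P[1]+.005,yaw],[P[0]-.005,P[1]+.006,yaw]):
    p,q=fitocc("scene",im,am,AMBER,p0,zb,.014,(.008,0)); print("amber",p,q,"rel",p[:2]-P[:2],yaw)
for e in (-9,-7.5,-6):
    T=TEAL.copy(); T[np.isclose(T[:,0],-.01),0]=e/1000
    for p0 in ([.5582,-.1785,-1.71],[.5575,-.177,-1.71]):
        p,q=fitpose("scene",te,T,p0,.048,.014,((e+10)/2000,0))
        print(e,p,q,"head",p[:2]+.022*np.array([np.cos(p[2]),np.sin(p[2])]),"w/ yaw fixed",p[:2]+.022*np.array([np.cos(-1.71),np.sin(-1.71)]))
E
python3 m2.py
```

```text
[ 0.56238406 -0.2069862   0.08077674] [ 0.56236188 -0.20702451  0.08082433] [ 1.38887859e-01  9.90308114e-01 -3.90808822e-05]
amber [ 0.55680783 -0.20339731 -1.77225947] 0.9776798531118263 rel [-0.00555405  0.0036272 ] -1.7101346278231346
amber [ 0.55667863 -0.20327897 -1.77389206] 0.9804907443608127 rel [-0.00568324  0.00374554] -1.7101346278231346
amber [ 0.55689843 -0.20339604 -1.7672148 ] 0.9801608535414283 rel [-0.00546344  0.00362847] -1.7101346278231346
-9 [ 0.55695847 -0.17788104 -1.69558017] 0.8139307990161768 head [ 0.55422035 -0.19970998] w/ yaw fixed [ 0.55390587 -0.19966823]
-9 [ 0.55636886 -0.17713081 -1.66603563] 0.8271118701316837 head [ 0.55427676 -0.19903111] w/ yaw fixed [ 0.55331626 -0.198918  ]
-7.5 [ 0.55770048 -0.1772996  -1.70988937] 0.803450185382723 head [ 0.55465029 -0.19908713] w/ yaw fixed [ 0.55464788 -0.19908679]
-7.5 [ 0.55680969 -0.17671697 -1.6715587 ] 0.8171748364711102 head [ 0.55459666 -0.19860538] w/ yaw fixed [ 0.55375709 -0.19850416]
-6 [ 0.56891997 -0.1863437  -1.92913104] 0.8350577739030425 head [ 0.56120423 -0.20694631] w/ yaw fixed [ 0.56586737 -0.20813089]
-6 [ 0.55639316 -0.17566261 -1.6741765 ] 0.7968298209415403 head [ 0.55412285 -0.19754515] w/ yaw fixed [ 0.55334056 -0.1974498 ]
```

Emit:
move_arm([
  {"offset":[0,0,0.006],"turn":[0,0,0],"fingers":0.2},
  {"offset":[0,0,0.011],"turn":[0,0,0],"fingers":0.2},
  {"offset":[0,0,0.0135],"turn":[0,0,0],"fingers":0.2},
  {"offset":[0,0,0.0155],"turn":[0,0,0],"fingers":0.2},
  {"offset":[0,0,0.016],"turn":[0,0,0],"fingers":0.2},
])

```text
time_s: 12.55
position: [0.5622, -0.2069, 0.0643]
eef_rot: [[0.139, 0.99, -0.001], [0.99, -0.139, 0.0], [0.0, -0.001, -1.0]]
ft_force: [-0.2, 0.4, -0.1]
grip_width: 0.336
grip_force: 30.0
```

Emit:
move_arm([
  {"offset":[0,0,0.003],"turn":[0,0,0],"fingers":0.2},
  {"offset":[0,0,0.005],"turn":[0,0,0],"fingers":0.2},
  {"offset":[0,0,0.0065],"turn":[0,0,0],"fingers":0.2},
  {"offset":[0,0,0.0075],"turn":[0,0,0],"fingers":0.2},
  {"offset":[0,0,0.0075],"turn":[0,0,0],"fingers":0.2},
])

```text
time_s: 13.05
position: [0.5622, -0.207, 0.0571]
eef_rot: [[0.139, 0.99, -0.0], [0.99, -0.139, 0.0], [-0.0, -0.0, -1.0]]
ft_force: [-0.8, -0.2, -0.3]
grip_width: 0.34
grip_force: 30.0
```

Emit:
move_arm([
  {"offset":[0,0,0.001],"turn":[0,0,0],"fingers":0.2},
  {"offset":[0,0,0.002],"turn":[0,0,0],"fingers":0.2},
  {"offset":[0,0,0.003],"turn":[0,0,0],"fingers":0.2},
  {"offset":[0,0,0.0035],"turn":[0,0,0],"fingers":0.2},
  {"offset":[0,0,0.0035],"turn":[0,0,0],"fingers":0.2},
])

```text
time_s: 13.55
position: [0.5623, -0.207, 0.0537]
eef_rot: [[0.139, 0.99, -0.0], [0.99, -0.139, -0.0], [-0.0, -0.0, -1.0]]
ft_force: [0.0, 0.6, 0.4]
grip_width: 0.34
grip_force: 30.0
```

Emit:
move_arm([
  {"offset":[0,0,0.0004],"turn":[0,0,0],"fingers":0.2},
  {"offset":[0,0,0.0008],"turn":[0,0,0],"fingers":0.2},
  {"offset":[0,0,0.0008],"turn":[0,0,0],"fingers":0.2},
])

```text
time_s: 13.85
position: [0.5624, -0.207, 0.0535]
eef_rot: [[0.139, 0.99, 0.0], [0.99, -0.139, -0.0], [-0.0, 0.0, -1.0]]
ft_force: [-1.3, -0.0, 6.7]
grip_width: 0.339
grip_force: 30.7
```

Emit:
move_arm([
  {"offset":[0,0,0],"turn":[0,0,0],"fingers":0.38},
  {"offset":[0,0,0],"turn":[0,0,0],"fingers":0.42},
  {"offset":[0,0,0],"turn":[0,0,0],"fingers":0.46},
  {"offset":[0,0,0],"turn":[0,0,0],"fingers":0.5},
  {"offset":[0,0,0],"turn":[0,0,0],"fingers":0.5},
])

```text
time_s: 14.35
position: [0.5623, -0.207, 0.0528]
eef_rot: [[0.139, 0.99, -0.0], [0.99, -0.139, 0.0], [0.0, -0.0, -1.0]]
ft_force: [0.2, -1.7, 1.5]
grip_width: 0.501
grip_force: 0.0
```

Emit:
move_arm([
  {"offset":[0,0,-0.006],"turn":[0,0,0],"fingers":0.5},
  {"offset":[0,0,-0.02],"turn":[0,0,0],"fingers":0.5},
  {"offset":[0,0,-0.045],"turn":[0,0,0],"fingers":0.5},
  {"offset":[0,0,-0.075],"turn":[0,0,0],"fingers":0.5},
  {"offset":[0,0,-0.1],"turn":[0,0,0],"fingers":0.5},
])

```text
time_s: 14.85
position: [0.5625, -0.207, 0.1555]
eef_rot: [[0.139, 0.99, 0.001], [0.99, -0.139, -0.0], [-0.0, 0.001, -1.0]]
ft_force: [0.0, 0.0, -0.4]
grip_width: 0.501
grip_force: 0.0
```

```bash
python3 - <<'E'
from fit import *
im,d=avg("scene",4); o=get_obs(); P=o["position"]; print(P,o["eef_rot"][:,0],o["joints"],o["time_s"])
f=im.astype(float); am=f[...,2]-f[...,0]
for zb in (.046,.048,.053): print(zb,fitpose("scene",am,AMBER,[.556,-.2,-1.71],zb,.014,(.008,0)))
n=proj("scene",[.562,-.207,.06])[0].astype(int)
cv2.imwrite("pics/seat.png",cv2.resize(im[n[1]-22:n[1]+28,n[0]-38:n[0]+38],None,fx=10,fy=10,interpolation=cv2.INTER_NEAREST))
E
```

```text
[ 0.56252348 -0.20732129  0.15425911] [ 1.39204215e-01  9.90263526e-01 -5.78865528e-04] [ 0.48987628  0.56294191 -0.33940725  1.9495473   0.28946294  0.6739402
 -0.16823886] 15.05
0.046 (array([ 0.55811431, -0.20480472, -1.7388694 ]), np.float64(0.5878823401726543))
0.048 (array([ 0.55520134, -0.20204944, -1.76273636]), np.float64(0.6047133636834232))
0.053 (array([ 0.54836157, -0.19235763, -1.60532743]), np.float64(0.5634390465725256))
```

View pics/seat.png

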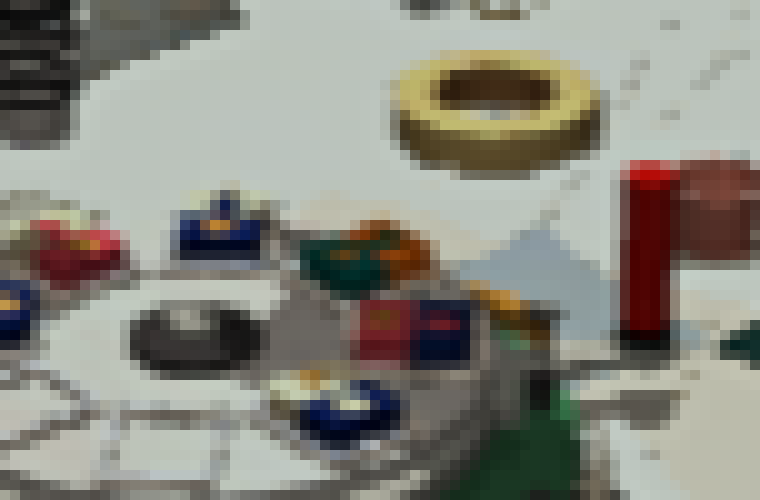

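Emit:
move_arm([
  {"offset":[-0.013,-0.021,0],"turn":[0,0,0],"fingers":0.14},
  {"offset":[-0.027,-0.042,0],"turn":[0,0,0],"fingers":0.14},
  {"offset":[-0.04,-0.064,0],"turn":[0,0,0],"fingers":0.14},
  {"offset":[-0.054,-0.085,0],"turn":[0,0,0],"fingers":0.14},
  {"offset":[-0.067,-0.106,0],"turn":[0,0,0],"fingers":0.14},
])

```text
time_s: 15.55
position: [0.4465, -0.2588, 0.1522]
eef_rot: [[0.139, 0.99, -0.002], [0.99, -0.139, 0.001], [0.0, -0.002, -1.0]]
ft_force: [-0.9, -0.7, -0.5]
grip_width: 0.141
grip_force: 0.0
```

Emit:
move_arm([
  {"offset":[0,0,0],"turn":[0,0,8],"fingers":0.14},
  {"offset":[0,0,0],"turn":[0,0,16],"fingers":0.14},
  {"offset":[0,0,0],"turn":[0,0,24],"fingers":0.14},
  {"offset":[0,0,0],"turn":[0,0,32],"fingers":0.14},
  {"offset":[0,0,0],"turn":[0,0,40],"fingers":0.14},
])

```text
time_s: 16.05
position: [0.4474, -0.2584, 0.1522]
eef_rot: [[0.747, 0.665, -0.002], [0.665, -0.747, 0.001], [-0.001, -0.002, -1.0]]
ft_force: [-0.8, 0.2, -0.2]
grip_width: 0.14
grip_force: 0.0
```

Emit:
move_arm([
  {"offset":[0,0,0],"turn":[0,0,9],"fingers":0.14},
  {"offset":[0,0,0],"turn":[0,0,18],"fingers":0.14},
  {"offset":[0,0,0],"turn":[0,0,27],"fingers":0.14},
  {"offset":[0,0,0],"turn":[0,0,36],"fingers":0.14},
  {"offset":[0,0,0],"turn":[0,0,46.6],"fingers":0.14},
])

```text
time_s: 16.55
position: [0.4474, -0.2583, 0.1522]
eef_rot: [[1.0, -0.023, -0.002], [-0.023, -1.0, 0.001], [-0.002, -0.001, -1.0]]
ft_force: [0.0, 0.2, 0.3]
grip_width: 0.14
grip_force: 0.0
```

Emit:
move_arm([
  {"offset":[0,0,0.02],"turn":[0,0,0],"fingers":0.14},
  {"offset":[0,0,0.04],"turn":[0,0,0],"fingers":0.14},
  {"offset":[0,0,0.06],"turn":[0,0,0],"fingers":0.14},
  {"offset":[0,0,0.08],"turn":[0,0,0],"fingers":0.14},
  {"offset":[0,0,0.096],"turn":[0,0,0],"fingers":0.14},
])

```text
time_s: 17.05
position: [0.4472, -0.2582, 0.0553]
eef_rot: [[1.0, -0.016, -0.002], [-0.016, -1.0, 0.001], [-0.002, -0.001, -1.0]]
ft_force: [-0.7, -0.4, -0.5]
grip_width: 0.139
grip_force: 0.0
```

Emit:
move_arm([
  {"offset":[0,0,0],"turn":[0,0,0],"fingers":0.14},
  {"offset":[0,0,0],"turn":[0,0,0],"fingers":0.14},
])

```text
time_s: 17.25
position: [0.4475, -0.2584, 0.0566]
eef_rot: [[1.0, -0.017, -0.002], [-0.017, -1.0, 0.001], [-0.002, -0.001, -1.0]]
ft_force: [0.2, 0.7, -0.1]
grip_width: 0.141
grip_force: 0.0
```

```bash
cat > lev.py <<'E'
from fit import *
o=get_obs(); P=o["position"]; R=o["eef_rot"]; print(o["time_s"],P.round(4),R[:,0].round(3),o["joints"].round(2))
c=np.array([.5741,-.1219]); a0=np.radians(-121.6); X=R[:2,0]/np.hypot(*R[:2,0]); Y=R[:2,1]
for a in (0,.1,.2,.3,.4,.5,.6,.7,.8,.87,.91,.942):
    t=c+.165*np.array([np.cos(a0+a),np.sin(a0+a)])-.019*X; d=t-P[:2]; print(a,(d@X).round(4),(d@Y).round(4))
E
python3 lev.py
```

```text
17.25 [ 0.4475 -0.2584  0.0566] [ 1.    -0.017 -0.002] [ 0.39  0.63  0.04  2.21 -0.08  0.3  -1.09]
0 0.0212 0.0033
0.1 0.0358 0.011
0.2 0.0511 0.0172
0.3 0.0669 0.0218
0.4 0.0831 0.0249
0.5 0.0996 0.0263
0.6 0.1161 0.026
0.7 0.1324 0.0241
0.8 0.1486 0.0206
0.87 0.1596 0.0172
0.91 0.1658 0.0149
0.942 0.1707 0.0129
```

Emit:
move_arm([
  {"offset":[0.021,0.003,0],"turn":[0,0,0],"fingers":0.14},
  {"offset":[0.036,0.011,0],"turn":[0,0,0],"fingers":0.14},
  {"offset":[0.051,0.017,0],"turn":[0,0,0],"fingers":0.14},
  {"offset":[0.067,0.022,0],"turn":[0,0,0],"fingers":0.14},
  {"offset":[0.083,0.025,0],"turn":[0,0,0],"fingers":0.14},
])

```text
time_s: 17.75
position: [0.5294, -0.2856, 0.0577]
eef_rot: [[1.0, -0.018, -0.003], [-0.018, -1.0, 0.0], [-0.003, -0.0, -1.0]]
ft_force: [-4.0, -0.7, -0.2]
grip_width: 0.144
grip_force: 1.7
```

Emit:
move_arm([
  {"offset":[0.0165,0.0013,0],"turn":[0,0,0],"fingers":0.14},
  {"offset":[0.033,0.001,0],"turn":[0,0,0],"fingers":0.14},
  {"offset":[0.049,-0.001,0],"turn":[0,0,0],"fingers":0.14},
  {"offset":[0.0655,-0.0045,0],"turn":[0,0,0],"fingers":0.14},
  {"offset":[0.0765,-0.008,0],"turn":[0,0,0],"fingers":0.14},
])

```text
time_s: 18.25
position: [0.6068, -0.2784, 0.0576]
eef_rot: [[1.0, -0.017, -0.002], [-0.017, -1.0, -0.0], [-0.002, 0.0, -1.0]]
ft_force: [-4.7, -0.5, -0.3]
grip_width: 0.144
grip_force: 1.9
```

Emit:
move_arm([
  {"offset":[0.003,-0.001,0],"turn":[0,0,0],"fingers":0.14},
  {"offset":[0.005,-0.002,0],"turn":[0,0,0],"fingers":0.14},
  {"offset":[0.005,-0.002,0],"turn":[0,0,0],"fingers":0.14},
])

```text
time_s: 18.55
position: [0.6119, -0.2765, 0.0573]
eef_rot: [[1.0, -0.017, -0.0], [-0.017, -1.0, -0.0], [-0.0, 0.0, -1.0]]
ft_force: [-4.3, -0.7, 1.6]
grip_width: 0.139
grip_force: 1.9
```

```bash
cat > chk.py <<'E'
from fit import *
import sys
c=np.array([.5741,-.1219])
o=get_obs(); print(o["time_s"],o["position"].round(4),o["ft_force"].round(2))
im,d=avg("scene",2); C=cloud("scene",d); H=hsv(im)
m=((H[...,0]<5)|(H[...,0]>175))&(H[...,1]>150)&(H[...,2]>80)&(d>0)&(C[...,2]>.07)&(C[...,2]<.1)
r=np.hypot(C[...,0]-.567,C[...,1]+.1145); m&=(r>.13)&(r<.19)
q=C[m]; print("lever pts",len(q),np.degrees(np.arctan2(q[:,1].mean()+.1145,q[:,0].mean()-.567)) if len(q) else None, q.mean(0) if len(q) else None)
f=im.astype(float); am=(f[...,2]-f[...,0]>45)&(abs(H[...,0]-13)<7)&(C[...,2]>.045)&(C[...,2]<.075)&(np.hypot(C[...,0]-.567,C[...,1]+.1145)<.11)&(d>0)
te=(abs(H[...,0]-85)<10)&(H[...,1]>100)&(C[...,2]>.045)&(np.hypot(C[...,0]-.567,C[...,1]+.1145)<.11)&(d>0)
for k,mm in (("amber",am),("teal",te)):
    q=C[mm]; print(k,len(q),np.median(q,0) if len(q) else "", np.degrees(np.arctan2(np.median(q[:,1])+.1145,np.median(q[:,0])-.567)) if len(q) else "")
E
python3 chk.py
```

```text
18.55 [ 0.6119 -0.2765  0.0573] [-4.34 -0.71  1.59]
lever pts 0 None None
amber 35 [ 0.5884477  -0.1976374   0.05912704] -75.53430392783594
teal 25 [ 0.58384113 -0.17919698  0.05673434] -75.40926809394244
```

Emit:
move_arm([
  {"offset":[0.002,-0.0008,0],"turn":[0,0,0],"fingers":0.14},
  {"offset":[0.002,-0.0008,0],"turn":[0,0,0],"fingers":0.14},
])

```text
time_s: 18.85
position: [0.6144, -0.2756, 0.0571]
eef_rot: [[1.0, -0.017, 0.0], [-0.017, -1.0, -0.0], [0.0, -0.0, -1.0]]
ft_force: [-2.6, 0.3, 2.6]
grip_width: 0.142
grip_force: 2.0
```

Emit:
move_arm([
  {"offset":[0.0018,-0.0008,0],"turn":[0,0,0],"fingers":0.14},
  {"offset":[0.0018,-0.0008,0],"turn":[0,0,0],"fingers":0.14},
])

```text
time_s: 19.05
position: [0.6164, -0.2748, 0.057]
eef_rot: [[1.0, -0.017, 0.0], [-0.017, -1.0, -0.0], [0.0, 0.0, -1.0]]
ft_force: [-3.6, -0.5, 2.4]
grip_width: 0.14
grip_force: 2.0
```

Emit:
move_arm([
  {"offset":[0.0018,-0.0008,0],"turn":[0,0,0],"fingers":0.14},
  {"offset":[0.0018,-0.0008,0],"turn":[0,0,0],"fingers":0.14},
])

```text
time_s: 19.25
position: [0.6182, -0.2741, 0.0569]
eef_rot: [[1.0, -0.017, 0.0], [-0.017, -1.0, -0.0], [0.0, 0.0, -1.0]]
ft_force: [-2.9, -1.2, 1.9]
grip_width: 0.14
grip_force: 2.0
```

Emit:
move_arm([
  {"offset":[0.0018,-0.0008,0],"turn":[0,0,0],"fingers":0.14},
  {"offset":[0.0018,-0.0008,0],"turn":[0,0,0],"fingers":0.14},
])

```text
time_s: 19.45
position: [0.62, -0.2733, 0.0569]
eef_rot: [[1.0, -0.017, 0.0], [-0.017, -1.0, -0.0], [0.0, 0.0, -1.0]]
ft_force: [-2.7, -1.6, 1.2]
grip_width: 0.136
grip_force: 1.8
```

```bash
python3 - <<'E'
from fit import *
o=get_obs(); print(o["time_s"],o["position"])
for n in("scene","top"):
    im,d=avg(n,2); cv2.imwrite(f"p_{n}.png",im); C=cloud(n,d); H=hsv(im)
    m=((H[...,0]<6)|(H[...,0]>174))&(H[...,1]>150)&(H[...,2]>50)&(d>0)&(C[...,0]>.45)&(C[...,0]<.72)&(C[...,1]<-.2)&(C[...,1]>-.34)&(C[...,2]>.02)
    q=C[m]; print(n,len(q),q.mean(0) if len(q) else "",q.min(0) if len(q) else "",q.max(0) if len(q) else "")
im=cv2.imread("p_scene.png"); n=proj("scene",[.62,-.25,.06])[0].astype(int); print(n)
cv2.imwrite("pics/push.png",cv2.resize(im[n[1]-28:n[1]+28,n[0]-50:n[0]+28],None,fx=10,fy=10,interpolation=cv2.INTER_NEAREST))
E
```

```text
19.45 [ 0.62002805 -0.27333716  0.05689787]
scene 19 [ 0.63269743 -0.26641607  0.04079948] [ 0.62642645 -0.27248405  0.03196682] [ 0.63932082 -0.26194369  0.05428099]
top 0   
[315 170]
```

View pics/push.png

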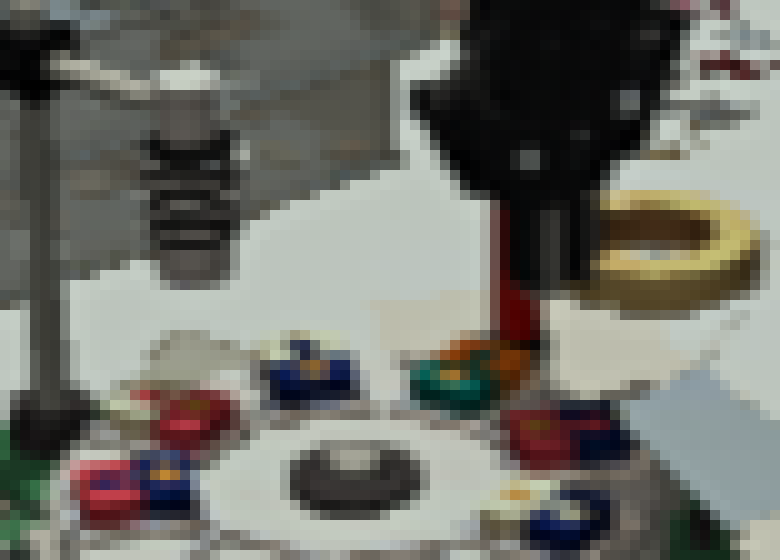

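Emit:
move_arm([
  {"offset":[-0.024,0.0086,0],"turn":[0,0,0],"fingers":0.14},
  {"offset":[-0.0566,0.014,0],"turn":[0,0,0],"fingers":0.14},
  {"offset":[-0.0896,0.013,0],"turn":[0,0,0],"fingers":0.14},
  {"offset":[-0.1216,0.005,0],"turn":[0,0,0],"fingers":0.14},
  {"offset":[-0.1515,-0.0087,0],"turn":[0,0,0],"fingers":0.14},
])

```text
time_s: 20.15
position: [0.468, -0.2624, 0.0572]
eef_rot: [[1.0, -0.018, 0.002], [-0.018, -1.0, -0.001], [0.002, 0.001, -1.0]]
ft_force: [-0.1, -0.2, -0.4]
grip_width: 0.139
grip_force: 0.0
```

Emit:
move_arm([
  {"offset":[-0.0213,-0.0033,0],"turn":[0,0,0],"fingers":0.14},
  {"offset":[-0.0213,-0.0033,0],"turn":[0,0,0],"fingers":0.14},
  {"offset":[-0.0213,-0.0033,0],"turn":[0,0,0],"fingers":0.14},
  {"offset":[-0.0213,-0.0033,0],"turn":[0,0,0],"fingers":0.14},
  {"offset":[-0.0213,-0.0033,0],"turn":[0,0,0],"fingers":0.14},
])

```text
time_s: 20.65
position: [0.4485, -0.2586, 0.0569]
eef_rot: [[1.0, -0.016, 0.001], [-0.016, -1.0, -0.0], [0.001, 0.0, -1.0]]
ft_force: [0.1, -0.4, 0.1]
grip_width: 0.139
grip_force: 0.0
```

```bash
cat > chk.py <<'E'
from fit import *
o=get_obs(); print(o["time_s"],o["position"].round(4),o["ft_force"].round(2))
c=np.array([.567,-.1145])
im,d=avg("scene",2); C=cloud("scene",d); H=hsv(im); Q=C[...,:2]-c; r=np.hypot(Q[...,0],Q[...,1]); ok=d>0
hh=H[...,0]
ms=dict(lever=((hh<6)|(hh>174))&(H[...,1]>150)&(H[...,2]>50)&ok&(C[...,2]>.03)&(C[...,2]<.1)&(r>.14)&(r<.19)&(C[...,1]<-.15),
 amber=(abs(hh-12)<5)&(H[...,1]>150)&(H[...,2]>90)&ok&(C[...,2]>.045)&(C[...,2]<.075)&(r<.105)&(r>.06),
 teal=(abs(hh-85)<10)&(H[...,1]>100)&ok&(C[...,2]>.045)&(r<.1))
for k,m in ms.items():
    q=C[m]; 
    if len(q): v=np.median(q,0); print(k,len(q),v.round(4),"ang",np.degrees(np.arctan2(v[1]-c[1],v[0]-c[0])).round(1))
    else: print(k,0)
cv2.imwrite("last.png",im)
E
python3 chk.py
```

```text
20.65 [ 0.4485 -0.2586  0.0569] [ 0.12 -0.38  0.15]
lever 54 [ 0.482  -0.2557  0.0561] ang -121.1
amber 11 [ 0.5584 -0.1983  0.0589] ang -95.8
teal 24 [ 0.5699 -0.1795  0.0578] ang -87.5
```

Emit:
move_arm([
  {"offset":[0.021,0.003,0],"turn":[0,0,0],"fingers":0.14},
  {"offset":[0.036,0.011,0],"turn":[0,0,0],"fingers":0.14},
  {"offset":[0.051,0.017,0],"turn":[0,0,0],"fingers":0.14},
  {"offset":[0.067,0.022,0],"turn":[0,0,0],"fingers":0.14},
  {"offset":[0.083,0.025,0],"turn":[0,0,0],"fingers":0.14},
])

```text
time_s: 21.25
position: [0.5286, -0.2852, 0.0565]
eef_rot: [[1.0, -0.018, -0.003], [-0.018, -1.0, 0.001], [-0.003, -0.001, -1.0]]
ft_force: [-5.2, -0.0, -0.8]
grip_width: 0.141
grip_force: 1.8
```

Emit:
move_arm([
  {"offset":[0.0165,0.0013,0],"turn":[0,0,0],"fingers":0.14},
  {"offset":[0.033,0.001,0],"turn":[0,0,0],"fingers":0.14},
  {"offset":[0.049,-0.001,0],"turn":[0,0,0],"fingers":0.14},
  {"offset":[0.0655,-0.0045,0],"turn":[0,0,0],"fingers":0.14},
  {"offset":[0.0765,-0.008,0],"turn":[0,0,0],"fingers":0.14},
])

```text
time_s: 21.75
position: [0.6059, -0.2785, 0.0563]
eef_rot: [[1.0, -0.017, -0.002], [-0.017, -1.0, -0.0], [-0.002, 0.0, -1.0]]
ft_force: [-4.1, -1.9, -1.4]
grip_width: 0.139
grip_force: 2.3
```

Emit:
move_arm([
  {"offset":[0.004,-0.0015,0],"turn":[0,0,0],"fingers":0.14},
  {"offset":[0.008,-0.003,0],"turn":[0,0,0],"fingers":0.14},
  {"offset":[0.0115,-0.0045,0],"turn":[0,0,0],"fingers":0.14},
  {"offset":[0.0132,-0.0052,0],"turn":[0,0,0],"fingers":0.14},
  {"offset":[0.0132,-0.0052,0],"turn":[0,0,0],"fingers":0.14},
])

```text
time_s: 22.25
position: [0.6196, -0.2732, 0.057]
eef_rot: [[1.0, -0.017, 0.0], [-0.017, -1.0, -0.0], [0.0, 0.0, -1.0]]
ft_force: [-3.0, -3.0, -2.3]
grip_width: 0.141
grip_force: 2.0
```

```bash
python3 chk.py
```

```text
22.25 [ 0.6196 -0.2732  0.057 ] [-3.03 -2.96 -2.29]
lever 22 [ 0.6317 -0.2653  0.0422] ang -66.8
amber 9 [ 0.6089 -0.1832  0.0598] ang -58.6
teal 26 [ 0.6192 -0.1558  0.0577] ang -38.3
```

Emit:
move_arm([
  {"offset":[-0.024,0.0086,0],"turn":[0,0,0],"fingers":0.14},
  {"offset":[-0.0566,0.014,0],"turn":[0,0,0],"fingers":0.14},
  {"offset":[-0.0896,0.013,0],"turn":[0,0,0],"fingers":0.14},
  {"offset":[-0.1216,0.005,0],"turn":[0,0,0],"fingers":0.14},
  {"offset":[-0.1515,-0.0087,0],"turn":[0,0,0],"fingers":0.14},
])

```text
time_s: 22.85
position: [0.4679, -0.2619, 0.0576]
eef_rot: [[1.0, -0.017, 0.002], [-0.017, -1.0, -0.0], [0.002, 0.0, -1.0]]
ft_force: [0.2, -0.0, -0.5]
grip_width: 0.143
grip_force: 0.0
```

Emit:
move_arm([
  {"offset":[-0.0213,-0.0033,0],"turn":[0,0,0],"fingers":0.14},
  {"offset":[-0.0213,-0.0033,0],"turn":[0,0,0],"fingers":0.14},
  {"offset":[-0.0213,-0.0033,0],"turn":[0,0,0],"fingers":0.14},
  {"offset":[-0.0213,-0.0033,0],"turn":[0,0,0],"fingers":0.14},
  {"offset":[-0.0213,-0.0033,0],"turn":[0,0,0],"fingers":0.14},
])

```text
time_s: 23.35
position: [0.4485, -0.2583, 0.057]
eef_rot: [[1.0, -0.016, 0.001], [-0.016, -1.0, -0.0], [0.001, 0.0, -1.0]]
ft_force: [0.4, 0.2, 0.2]
grip_width: 0.138
grip_force: 0.0
```

```bash
python3 chk.py
```

```text
23.35 [ 0.4485 -0.2583  0.057 ] [0.4  0.16 0.15]
lever 50 [ 0.482  -0.2559  0.0555] ang -121.0
amber 4 [ 0.6173 -0.1266  0.0601] ang -13.5
teal 26 [ 0.6157 -0.1626  0.0568] ang -44.6
```

Emit:
move_arm([
  {"offset":[0.021,0.003,0],"turn":[0,0,0],"fingers":0.14},
  {"offset":[0.036,0.011,0],"turn":[0,0,0],"fingers":0.14},
  {"offset":[0.051,0.017,0],"turn":[0,0,0],"fingers":0.14},
  {"offset":[0.067,0.022,0],"turn":[0,0,0],"fingers":0.14},
  {"offset":[0.083,0.025,0],"turn":[0,0,0],"fingers":0.14},
])

```text
time_s: 23.95
position: [0.5285, -0.285, 0.0564]
eef_rot: [[1.0, -0.018, -0.003], [-0.018, -1.0, 0.001], [-0.003, -0.001, -1.0]]
ft_force: [-4.6, 0.8, 0.1]
grip_width: 0.141
grip_force: 1.8
```

Emit:
move_arm([
  {"offset":[0.0165,0.0013,0],"turn":[0,0,0],"fingers":0.14},
  {"offset":[0.033,0.001,0],"turn":[0,0,0],"fingers":0.14},
  {"offset":[0.049,-0.001,0],"turn":[0,0,0],"fingers":0.14},
  {"offset":[0.0655,-0.0045,0],"turn":[0,0,0],"fingers":0.14},
  {"offset":[0.0765,-0.008,0],"turn":[0,0,0],"fingers":0.14},
])

```text
time_s: 24.45
position: [0.6059, -0.2785, 0.0563]
eef_rot: [[1.0, -0.017, -0.002], [-0.017, -1.0, -0.0], [-0.002, 0.0, -1.0]]
ft_force: [-2.7, -2.6, -0.5]
grip_width: 0.14
grip_force: 2.4
```

Emit:
move_arm([
  {"offset":[0.004,-0.0015,0],"turn":[0,0,0],"fingers":0.14},
  {"offset":[0.008,-0.003,0],"turn":[0,0,0],"fingers":0.14},
  {"offset":[0.0115,-0.0045,0],"turn":[0,0,0],"fingers":0.14},
  {"offset":[0.0132,-0.0052,0],"turn":[0,0,0],"fingers":0.14},
  {"offset":[0.0132,-0.0052,0],"turn":[0,0,0],"fingers":0.14},
])

```text
time_s: 24.95
position: [0.6193, -0.2733, 0.0569]
eef_rot: [[1.0, -0.017, -0.0], [-0.017, -1.0, -0.0], [-0.0, 0.0, -1.0]]
ft_force: [-2.3, -4.5, -1.8]
grip_width: 0.137
grip_force: 2.0
```

Emit:
move_arm([
  {"offset":[-0.024,0.0086,0],"turn":[0,0,0],"fingers":0.14},
  {"offset":[-0.0566,0.014,0],"turn":[0,0,0],"fingers":0.14},
  {"offset":[-0.0896,0.013,0],"turn":[0,0,0],"fingers":0.14},
  {"offset":[-0.1216,0.005,0],"turn":[0,0,0],"fingers":0.14},
  {"offset":[-0.1515,-0.0087,0],"turn":[0,0,0],"fingers":0.14},
])

```text
time_s: 25.45
position: [0.4675, -0.2616, 0.0575]
eef_rot: [[1.0, -0.018, 0.002], [-0.018, -1.0, -0.0], [0.002, 0.0, -1.0]]
ft_force: [1.0, 0.7, -0.5]
grip_width: 0.141
grip_force: 0.0
```

Emit:
move_arm([
  {"offset":[-0.0213,-0.0033,0],"turn":[0,0,0],"fingers":0.14},
  {"offset":[-0.0213,-0.0033,0],"turn":[0,0,0],"fingers":0.14},
  {"offset":[-0.0213,-0.0033,0],"turn":[0,0,0],"fingers":0.14},
  {"offset":[-0.0213,-0.0033,0],"turn":[0,0,0],"fingers":0.14},
  {"offset":[-0.0213,-0.0033,0],"turn":[0,0,0],"fingers":0.14},
])

```text
time_s: 25.95
position: [0.4483, -0.2581, 0.057]
eef_rot: [[1.0, -0.016, 0.001], [-0.016, -1.0, -0.0], [0.001, 0.0, -1.0]]
ft_force: [1.1, 0.3, 0.4]
grip_width: 0.14
grip_force: 0.0
```

```bash
python3 chk.py; python3 - <<'E'
from fit import *
n="top"; im,d=avg(n,4); cv2.imwrite("top_f.png",im); C=cloud(n,d); H=hsv(im); c=np.array([.5741,-.1219])
Q=C[...,:2]-c; r=np.hypot(Q[...,0],Q[...,1])
for k,h0,dh in (("amber",15,6),("teal",85,10),("blue",115,12)):
    m=(abs(H[...,0]-h0)<dh)&(H[...,1]>100)&(r<.11)&(r>.04)&(C[...,2]>.04)&(C[...,2]<.09)&(d>0)
    q=C[m]; print(k,len(q), np.degrees(np.arctan2(np.median(q[:,1])-c[1],np.median(q[:,0])-c[0])).round(1) if len(q) else "")
E
```

```text
25.95 [ 0.4483 -0.2581  0.057 ] [1.13 0.34 0.45]
lever 53 [ 0.482  -0.2557  0.0552] ang -121.0
amber 20 [ 0.6583 -0.1093  0.0585] ang 3.3
teal 22 [ 0.6318 -0.1109  0.0573] ang 3.1
amber 11 -40.2
teal 23 5.0
blue 132 46.4
```

Emit:
move_arm([
  {"offset":[-0.01,0,-0.03],"turn":[0,0,0],"fingers":0.14},
  {"offset":[-0.01,0,-0.06],"turn":[0,0,0],"fingers":0.14},
  {"offset":[-0.01,0,-0.09],"turn":[0,0,0],"fingers":0.14},
  {"offset":[-0.01,0,-0.12],"turn":[0,0,0],"fingers":0.14},
  {"offset":[-0.01,0,-0.12],"turn":[0,0,0],"fingers":0.14},
])

```text
time_s: 26.75
position: [0.4384, -0.2587, 0.1803]
eef_rot: [[1.0, -0.017, 0.005], [-0.017, -1.0, -0.002], [0.005, 0.002, -1.0]]
ft_force: [-0.3, -0.1, 0.8]
grip_width: 0.136
grip_force: 0.0
```

```bash
python3 - <<'E'
from fit import *
im,d=avg("scene",5); C=cloud("scene",d); H=hsv(im); ok=d>0; c=np.array([.567,-.1145]); r=np.hypot(C[...,0]-c[0],C[...,1]-c[1])
for k,h,dh in (("amber",12,6),("teal",85,10)):
    m=(abs(H[...,0]-h)<dh)&(H[...,1]>120)&ok&(r<.11)&(abs(C[...,1]-c[1])<.03)&(C[...,0]>c[0]+.03)&(C[...,2]>.04)&(C[...,2]<.1)
    q=C[m]; print(k,len(q),q.mean(0).round(4),np.percentile(q[:,2],[5,50,95]).round(4))
f=im.astype(float); am=f[...,2]-f[...,0]; te=(f[...,1]+f[...,0])/2-f[...,2]
for zb in (.046,.050,.054): print("amber fit zb",zb,fitpose("scene",am,AMBER,[.654,-.111,.03],zb,.014,(.008,0)))
T=TEAL.copy(); T[np.isclose(T[:,0],-.01),0]=-.0075; print("teal",fitpose("scene",te,T,[.632,-.111,.03],.048,.014,(.001,0)))
L=(C[...,2]>.11)&(C[...,2]<.18)&(abs(C[...,0]-.645)<.03)&(abs(C[...,1]+.115)<.035)&ok; print("lamp head",L.sum(),C[L].mean(0))
E
```

```text
amber 23 [ 0.6583 -0.1164  0.0567] [0.051  0.0583 0.0599]
teal 22 [ 0.6338 -0.1139  0.057 ] [0.0527 0.0582 0.0596]
amber fit zb 0.046 (array([ 0.65766754, -0.11645162,  0.04181737]), np.float64(0.6976167132728788))
amber fit zb 0.05 (array([ 0.65132309, -0.11137079,  0.03646431]), np.float64(0.6745741377971098))
amber fit zb 0.054 (array([ 0.64535371, -0.10598135,  0.04816049]), np.float64(0.6643005791511962))
teal (array([ 0.62673095, -0.11142968, -0.11290101]), np.float64(0.4003851871343683))
lamp head 190 [ 0.64090907 -0.11332989  0.14626677]
```

```bash
python3 -c "
from rig import ticket; print(ticket.close_job())"
```

```text
the job is handed in; nothing more can be done
None
```

The amber half is flat and fully down in the teal nest, three lever strokes brought that nest under the lamp, the lever sprang home, and the job is handed in (about 27 s used; the final position was checked by camera measurements only, not a viewed picture).

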